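# Check a bolted guard frame for square with a slide rule

## Robot

A 6-joint arm with a two-finger parallel gripper is mounted at the origin on the work surface. World frame = base frame: x ahead of the robot, y to its left, z up, the work surface at z = 0. Lengths are in m, angles in rad, forces in N, time in s.
With the tool pointing down it reaches from about 0.35 to 0.85 m from the base axis. Payload 8.1 kg.
Tool frame: the origin (TCP) lies on the centre line of the jaws, within the pads' length; the fingertips stand 11 mm ahead of it and the grasp point (between the pads) lies 8 mm behind it (tip_reach is the z of the fingertips in the tool frame, in m); z points along the fingers, y is the direction in which the jaws open and shut (so a half turn about z gives the same grasp; the last joint's range is limited). The gripper opens to 93 mm and grips with 3 to 60 N. Pads are 15 mm wide; open, the fingers measure 128 mm over their backs; the gripper's body (75 mm by 188 mm) begins 65 mm behind the grasp point.
Start: joints at [-1.357, 0.13, 1.488, -0, 1.523, -0.085], TCP at [0.177, -0.573, 0.23] pointing down, gripper open.
Joint ranges: [-2.96, 2.96], [-0.89, 2.26], [0.02, 2.5], [-1.34, 4.48], [0, 2.73], [-2.66, 2.66]. Speed limits (rad/s): [2.39, 2.39, 2.79, 3.14, 3.14, 3.14].

## Interface

Orientations are given as a rotation vector (axis times angle).
In Python, from plant import read_state, read_camera, camera_params, close_job, silhouettes, tip_of, tip_reach gives the robot as it stands.
- The arm moves only by the shell command python3 -m creep 'ROWS' [FORCE]. ROWS is JSON, a list of rows, each a list of 5 numbers: the shift along the tool's x, y, z in m, then the turn about the tool's z in rad, then the closure in counts, from 0 (fully open) to 255 (shut). In form: [[dx, dy, dz, twist, gripper], ...]. A call has 1 to 12 rows; each row shifts and turns the commanded pose from where the row before left it, along the tool's axes as they then stand; what a row does not reach is not made up. A row lasts 1/12 s, in which the tool goes at most 41.7 mm and 7.16 degrees, less where a joint would pass 70% of its speed; a pose out of reach is approached as far as the arm can. A call is refused whole if a number of a shift passes 0.0417 or a number of a turn 0.125, either way. A call with a gripper value outside its range is refused whole. The fingers move at their own pace and stop on an object; FORCE is the grip in N (left out, the last holds). Time passes only in rows, so rows that do not move let the fingers close. It gives the time, the measured TCP pose, the force and the opening at its end, in the units of the state.
- read_state(): the state, without advancing time (a new reading comes with each control period).
- read_camera(name): name is "scene" or "top"; returns the picture (480x640x3 uint8, red, green, blue); there is no depth.
- camera_params(name): a dict with "fov_y" (degrees; the focal length in pixels is half the picture's height over the tangent of half this angle, whatever the lens; pixels are square), "cx", "cy" (the principal point, pixels), "position" and "rotation" of the camera in the world. Camera axes: x right, y down, z forward; pixel columns grow to the right and rows downward; lengths in m; the calibration is good to about 2 mm. A picture is of the moment at which its call begins. camera_params takes no time and is no camera call.
- close_job(): hands the job in, once; it reports no verdict.
Trained networks look in the newest picture that a camera, given by its name, has taken for a name from the list of things; names that differ only in an ending like _2 or _b are one class to them, and where a whole thing is asked for, a point or a joint stands for the part that bears it (a point fixed in the world has none). Each returns a list of dicts, best first, with "confidence" (0 to 1); they miss things now and then, are a little off and sometimes report something else, mostly with a low value. They report only what shows in the picture. A call takes as long as a camera call. They do not tell look-alikes from the thing itself.
- silhouettes(camera, query): "region" (480x640 bool, what is visible of it) and "pixel" ([column, row] in pixels, amid what is visible of it).
- tip_of(camera, query): "pixel" ([column, row] in pixels: a listed point, or the origin of a listed thing).
The state is a dict: "t": time; "q": joint angles; "dq": joint speeds; "joint_torque": joint torques, N m; "tool_pos": TCP position; "orientation": TCP orientation; "force": force on the tool from outside, world axes, zero at the start; "wrist_torque": the same for the moment, N m; "opening": finger opening in m.
Only numpy, scipy, OpenCV 4.12 (cv2) and the standard library are available. Lean on these libraries where they do the work, as an engineer would, in place of code of your own. Each camera call takes 0.05 s, during which the arm holds its last target.

## Task

The small aluminium frame clamped on the bench may be out of square: measure both of its inside diagonals with the yellow slide rule and compare them. For each diagonal lay the rule flat inside the frame, push its fixed point home into one corner, slide the other point out until both points are home in opposite corners, and hold it there for half a second under a steady measuring pressure of about 8 N along the rule; the corner bolts are only snug, so do not push the frame out of the shape you find it in. Finish by leaving the rule in the longer diagonal, slid out and pressed home there in the same way, let go of it, and leave the other things on the bench alone.

Things in the scene. Friction and masses are not known exactly. Their poses are not given: they have to be found in the camera images.
- frame: Aluminium frame lying flat on the bench, held by two low blue clamps (to 35 mm high) outside its near rail. Rails 24 mm wide, 20 mm high; bolt heads on the corners to 27 mm. Nominal inside opening 190 (frame x) by 210 mm (frame y), open down to the bench. Origin: on the bench at the centre of the nominal opening; x from the near (clamped) rail to the far rail, y to the left.
- corner_a (a point): Inside corner of the opening, near rail and right rail (vertical inner edge), 8 mm above the bench. Diagonally opposite corner_c.
- corner_b (a point): Inside corner, near rail and left rail, 8 mm above the bench. Diagonally opposite corner_d.
- corner_c (a point): Inside corner, far rail and left rail, 8 mm up. The far rail stays parallel to the near one, but the frame may lean: the side rails may be turned up to 6 degrees either way about the near corners, so either diagonal may be the longer, by up to 28 mm.
- corner_d (a point): Inside corner, far rail and right rail, 8 mm up. The corner bolts hold by friction only: the frame's shape yields when a point is pushed along a diagonal with more than about 17 N.
- handle (a point): Centre of the rule's black handle block (16 mm along the rule, 18 mm across, 12 to 46 mm above the rule's underside; this point is at 32 mm). x along the rule from fixed to sliding point, z up. The rule is a yellow bar 24 mm wide, 12 mm thick, from 85 mm behind to 80 mm ahead of the handle, about 0.5 kg, flat on the bench at the start, sliding point away from the robot.
- fixed_point (a point): Centre of the rule's fixed point: an upright polished (slippery) steel pin, 8 mm across (radius 4 mm), from 1 to 16 mm above the bench; 95 mm behind the handle centre along the rule. This point is 8 mm above the underside. Fully home in a frame corner its centre lies 5.4 to 6 mm from that corner.
- slide_point (a point): Centre of the rule's sliding point, a like pin (radius 4 mm, 16 mm high) at the end of the steel tongue. It lies 130 mm plus the joint value ahead of the handle centre. Measuring pressure on it: about 8 N along the rule (the hand on the knob feels the slide's 1.2 N drag besides).
- slide_knob (a point): Centre of the smooth, slippery red knob on the tongue (14 x 14 mm, from 12 to 46 mm above the underside), 85 mm behind the sliding point. Moving it along the rule moves the tongue; it drags with about 1.2 N friction and stays where it is left.
- rule_slide (a joint): Extension of the tongue in m, 0 fully in, 0.075 fully out; grows as the rule gets longer. Distance between the two point centres = 0.225 + this value.
There are look-alikes about, which are no part of the job. Of the things that look like the part that bears handle, the smaller one is meant.

How it is judged:
By the outcome, as a careful person would: the job done as asked, in the order asked, and still so for the second after the job is handed in, with the robot touching nothing.
It also fails if it takes over 72 s, if anything falls off the work surface, if the arm or the gripper's body presses on something with over 40 N, if the wrist force passes 120 N, or if a joint passes its speed limit or range.

## Working session

There is one attempt and no reset: what is moved stays moved. The work goes in short steps, Python scripts to look and compute and a shell command to move; the robot and the scene stay as the last step left them, time stands still between calls to the robot, and variables do not carry over. Pictures are saved under pics/ and viewed, and the job is handed in when it is done.

```bash
ls; mkdir -p pics; python3 - <<'E'
from plant import *
import cv2
s=read_state();print({k:(s[k]) for k in s})
print(tip_reach)
for c in("scene","top"):
    im=read_camera(c);cv2.imwrite(f"pics/{c}0.png",im[:,:,::-1]);print(c,camera_params(c))
E
```

```text
pics
{'t': 0.0, 'q': array([-1.35744580e+00,  1.31157472e-01,  1.48928041e+00, -1.87504409e-05,
        1.52297125e+00, -8.53734481e-02]), 'dq': array([ 0.00161378,  0.00175803, -0.00100619, -0.0006667 ,  0.00087554,
       -0.00101113]), 'joint_torque': array([ 2.45134259e-03, -5.59834313e+01, -4.91756094e+01,  7.68467761e-02,
        3.51993064e-02, -1.66309728e-04]), 'tool_pos': array([ 0.17649525, -0.57288622,  0.228589  ]), 'orientation': array([-3.10482324e+00, -4.67223614e-01,  2.11690665e-04]), 'force': array([0.05309447, 0.3367379 , 0.87964768]), 'wrist_torque': array([ 0.03025659,  0.05369802, -0.00363678]), 'opening': 0.0929563253252412}
0.011
scene {'fov_y': 57.2131364939568, 'cx': 316.57628821267406, 'cy': 238.90001421342916, 'position': array([ 1.11860834, -0.00713044,  0.50986852]), 'rotation': array([-1.68974819, -1.50501218,  0.80734085])}
top {'fov_y': 56.38903618968453, 'cx': 319.71752262998444, 'cy': 243.0910047432407, 'position': array([0.31991668, 0.08487808, 0.89272443]), 'rotation': array([-2.19068488,  2.12685677, -0.12198427])}
```

View pics/scene0.png

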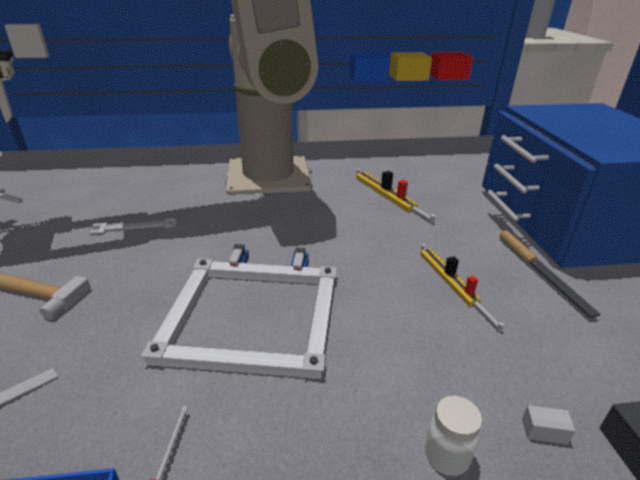

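View pics/top0.png

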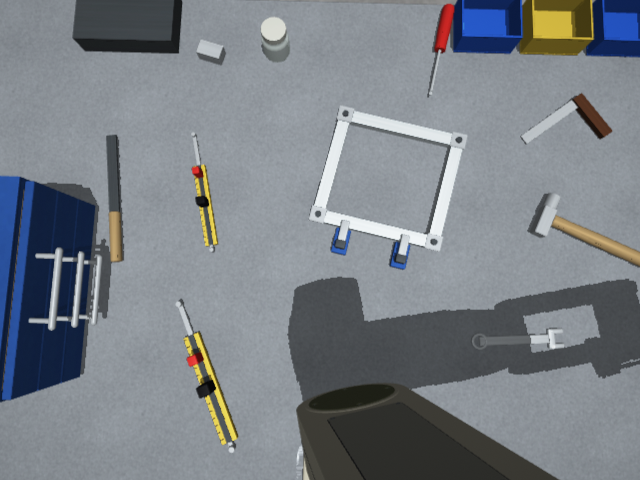

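The top picture shows two yellow rules: one at (204,195), near the frame's height in the picture, and one at (207,385). The frame is at (388,180). I'll measure both rules to find the smaller one.

```bash
cat > h.py <<'E'
import numpy as np, cv2
from plant import *
from scipy.spatial.transform import Rotation as R
def cam(c):
    p=camera_params(c); f=240/np.tan(np.radians(p['fov_y'])/2)
    return p,f,R.from_rotvec(p['rotation']).as_matrix()
def ray(c,px,z):
    p,f,M=cam(c); d=M@np.array([(px[0]-p['cx'])/f,(px[1]-p['cy'])/f,1.])
    o=np.array(p['position']); return o+d*(z-o[2])/d[2]
def proj(c,X):
    p,f,M=cam(c); v=M.T@(np.array(X)-p['position']); return np.array([p['cx']+f*v[0]/v[2],p['cy']+f*v[1]/v[2]])
def shot(c,n):
    im=read_camera(c); cv2.imwrite(f"pics/{n}.png",im[:,:,::-1]); return im
def crop(im,x0,y0,x1,y1,k,n):
    cv2.imwrite(f"pics/{n}.png",cv2.resize(im[y0:y1,x0:x1,::-1],None,fx=k,fy=k,interpolation=cv2.INTER_CUBIC))
E
python3 - <<'E'
from h import *
t=cv2.imread('pics/top0.png')[:,:,::-1]
crop(t,290,90,490,280,4,'fr'); crop(t,150,110,250,260,4,'r1')
for c in('top','scene'):
  for n,z in(('handle',.032),('fixed_point',.008),('slide_point',.008),('slide_knob',.032),('corner_a',.008),('corner_b',.008),('corner_c',.008),('corner_d',.008),('frame',0)):
    for d in tip_of(c,n)[:3]: print(c,n,np.round(d['pixel'],1),round(d['confidence'],2),np.round(ray(c,d['pixel'],z),4))
E
```

```text
top handle [202.1 196.9] 0.74 [0.5055 0.3233 0.032 ]
top handle [207.4 389.4] 0.74 [0.1403 0.2913 0.032 ]
top fixed_point [213.3 250.9] 0.88 [0.4021 0.3011 0.008 ]
top fixed_point [232.6 448.2] 0.56 [0.0292 0.2431 0.008 ]
top slide_point [181.5 307.8] 0.79 [0.2885 0.357  0.008 ]
top slide_point [194.1 133.5] 0.48 [0.6426 0.3544 0.008 ]
top slide_knob [196.7 171.6] 0.69 [0.5561 0.3371 0.032 ]
top slide_knob [196.3 359.2] 0.56 [0.1947 0.3155 0.032 ]
top corner_a [327.5 209.6] 0.93 [0.4921 0.0766 0.008 ]
top corner_a [426.5 233.9] 0.83 [ 0.4487 -0.122   0.008 ]
top corner_a [347.7 121.7] 0.78 [0.6768 0.0402 0.008 ]
top corner_b [327.5 209.6] 0.93 [0.4921 0.0766 0.008 ]
top corner_b [426.5 233.9] 0.83 [ 0.4487 -0.122   0.008 ]
top corner_b [347.7 121.7] 0.78 [0.6768 0.0402 0.008 ]
top corner_c [327.5 209.6] 0.93 [0.4921 0.0766 0.008 ]
top corner_c [426.5 233.9] 0.83 [ 0.4487 -0.122   0.008 ]
top corner_c [347.7 121.7] 0.78 [0.6768 0.0402 0.008 ]
top corner_d [327.5 209.6] 0.93 [0.4921 0.0766 0.008 ]
top corner_d [426.5 233.9] 0.83 [ 0.4487 -0.122   0.008 ]
top corner_d [347.7 121.7] 0.78
[... 613 characters left out ...]
ne corner_a [168.  353.6] 0.9 [ 0.6378 -0.166   0.008 ]
scene corner_a [208.3 273.9] 0.78 [ 0.4465 -0.1228  0.008 ]
scene corner_a [323.4 281.7] 0.64 [0.4926 0.0874 0.008 ]
scene corner_b [168.  353.6] 0.9 [ 0.6378 -0.166   0.008 ]
scene corner_b [208.3 273.9] 0.78 [ 0.4465 -0.1228  0.008 ]
scene corner_b [323.4 281.7] 0.64 [0.4926 0.0874 0.008 ]
scene corner_c [168.  353.6] 0.9 [ 0.6378 -0.166   0.008 ]
scene corner_c [208.3 273.9] 0.78 [ 0.4465 -0.1228  0.008 ]
scene corner_c [323.4 281.7] 0.64 [0.4926 0.0874 0.008 ]
scene corner_d [168.  353.6] 0.9 [ 0.6378 -0.166   0.008 ]
scene corner_d [208.3 273.9] 0.78 [ 0.4465 -0.1228  0.008 ]
scene corner_d [323.4 281.7] 0.64 [0.4926 0.0874 0.008 ]
```

```bash
python3 -c "
from h import *
t=cv2.imread('pics/top0.png')[:,:,::-1]
crop(t,150,110,260,260,4,'r1');crop(t,150,290,260,460,3,'r2')"
```

```text
(no output)
```

View pics/fr.png

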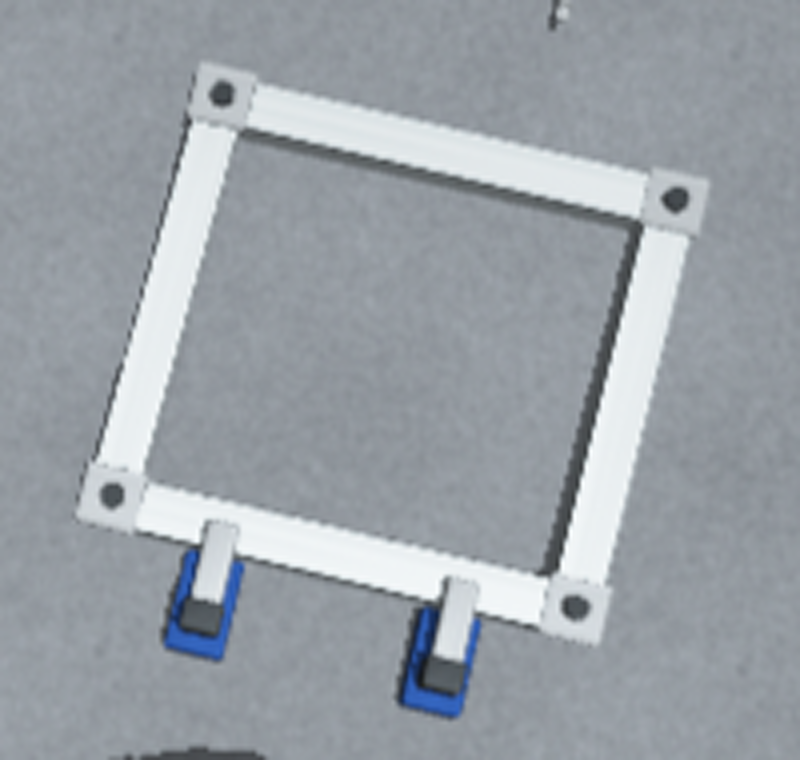

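View pics/r1.png

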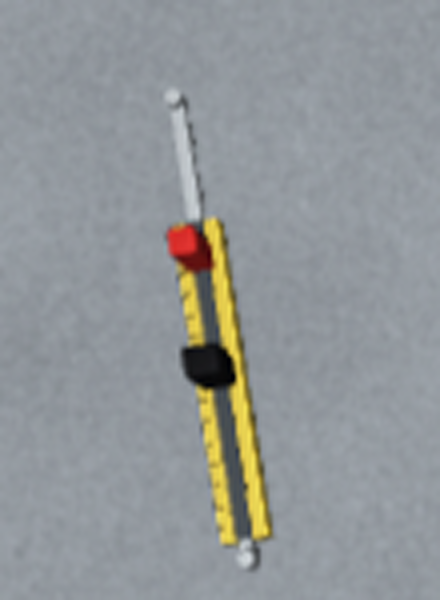

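Scaled on the bench plane, the candidates are the rule with its handle at top pixel (202,197) and the one at (207,389). Handle to fixed point is about 98 mm on the first, which fits the 95 mm given. On the second it is about 113 mm, so that one is bigger. The first is meant, and the enlarged crop confirms it (black handle at (202,200), red knob at (197,171)). Next I'll fit the frame precisely.

```bash
cat > ff.py <<'E'
from h import *
from scipy.optimize import least_squares
from scipy.ndimage import map_coordinates
def corners(p,z=0.02):
    x,y,ph,th=p; Rm=np.array([[np.cos(ph),-np.sin(ph)],[np.sin(ph),np.cos(ph)]])
    a=np.array([-.095,-.105]);b=np.array([-.095,.105]);s=.19*np.array([np.cos(th),np.sin(th)])
    return [np.r_[Rm@v+[x,y],z] for v in(a,b,b+s,a+s)]
def edges(c,g,p0,win=7,n=60):
    C=corners(p0); out=[]
    for i in range(4):
        A,B=C[i],C[(i+1)%4]; ctr=sum(C)/4
        pts=[]
        pa,pb=proj(c,A),proj(c,B); d=(pb-pa)/np.linalg.norm(pb-pa); nn=np.array([-d[1],d[0]])
        if nn@(proj(c,ctr)-pa)<0: nn=-nn
        for t in np.linspace(.14,.86,n):
            q=pa+(pb-pa)*t; s=np.arange(-win,win+.01,.25)
            v=map_coordinates(g,[(q[1]+nn[1]*s),(q[0]+nn[0]*s)],order=1)
            w=cv2.GaussianBlur(v[None].astype(np.float32),(0,0),2)[0]; gr=np.gradient(w)
            k=np.argmin(gr)   # white rail -> darker inside
            if 2<k<len(s)-3 and gr[k]<-1.5:
                sl=slice(max(0,k-4),k+5); ss=(s[sl]*gr[sl]).sum()/gr[sl].sum(); pts.append(q+nn*ss)
        out.append((i,np.array(pts)))
    return out
def fit(c,im,p0,it=4,lean=True):
    g=cv2.cvtColor(np.ascontiguousarray(im),cv2.COLOR_RGB2GRAY).astype(float); p=np.array(p0,float)
    for k in range(it):
        E=edges(c,g,p,win=10 if k==0 else 5)
        def res(p):
            C=corners(p);r=[]
            for i,P in E:
                if len(P)<5: continue
                pa,pb=proj(c,C[i]),proj(c,C[(i+1)%4]);d=(pb-pa)/np.linalg.norm(pb-pa)
                r.append((P-pa)@np.array([-d[1],d[0]]))
            return np.concatenate(r)
        s=least_squares(res,p,loss='soft_l1',f_scale=.4);p=s.x
    C=corners(p); r=res(p)
    print(c,'p',np.round(p[:2],4),np.round(np.degrees(p[2:]),2),'rms px',np.round(np.sqrt((r**2).mean()),3),[ (len(P)) for i,P in E])
    return p
def report(p):
    C=corners(p,.008)
    for n,q in zip('abcd',C): print(n,np.round(q[:2],4),end=' ')
    for n,i,j in(('ac',0,2),('db',3,1)):
        v=C[j]-C[i];print(n,round(np.linalg.norm(v)*1e3,1),'yaw',round(np.degrees(np.arctan2(v[1],v[0])),2),end=' ')
    print()
E
python3 - <<'E'
from ff import *
for c in('top','scene'):
    im=cv2.imread(f'pics/{c}0.png')[:,:,::-1]
    p=fit(c,im,[.562,-.043,np.radians(-12.3),np.radians(-.3)]);report(p)
    o=np.ascontiguousarray(im)
    P=[proj(c,q) for q in corners(p)]
    cv2.polylines(o,[np.round(np.array(P)*16).astype(np.int32)],True,(255,0,0),1,cv2.LINE_AA,4)
    crop(o,*( (290,90,490,280) if c=='top' else (130,240,350,390)),3,'fit_'+c)
E
```

```text
top p [ 0.5603 -0.0401] [-12.08  -1.57] rms px 0.154 [60, 60, 60, 60]
a [ 0.4454 -0.1229] b [0.4893 0.0825] c [0.674  0.0376] d [ 0.63   -0.1677] ac 279.3 yaw 35.07 db 287.0 yaw 119.35 
scene p [ 0.5609 -0.0406] [-12.09  -1.62] rms px 0.158 [60, 60, 60, 60]
a [ 0.446  -0.1234] b [0.4899 0.0819] c [0.6745 0.0369] d [ 0.6306 -0.1684] ac 279.2 yaw 35.05 db 287.2 yaw 119.32
```

The two cameras agree on the frame to within 0.7 mm: it leans −1.6°, with a–c about 279.2 mm and b–d about 287.1 mm. I'll measure a–c first and finish in d–b. Next, the rule's pose.

```bash
cat > rl.py <<'E'
from h import *
def bar(c,im,roi=None):
    hsv=cv2.cvtColor(np.ascontiguousarray(im),cv2.COLOR_RGB2HSV)
    m=cv2.inRange(hsv,(18,110,60),(38,255,255))
    if roi: k=np.zeros_like(m);x0,y0,x1,y1=roi;k[y0:y1,x0:x1]=255;m&=k
    P=np.argwhere(m)[:,::-1]
    W=np.array([ray(c,q,.012)[:2] for q in P]).astype(np.float32)
    (x,y),(w,h),a=cv2.minAreaRect(W*1000)
    L=cv2.boxPoints(((x,y),(w,h),a))
    e=[L[1]-L[0],L[2]-L[1]];v=max(e,key=np.linalg.norm);ang=np.degrees(np.arctan2(v[1],v[0]))
    if len(W)==0: return
    print(c,'bar ctr',round(x,1),round(y,1),'size',round(max(w,h),1),round(min(w,h),1),'ang mod180',round(ang,2),len(W))
    return np.array([x,y])/1000,ang
E
python3 - <<'E'
from rl import *
im=cv2.imread('pics/top0.png')[:,:,::-1];bar('top',im,(170,120,240,262))
im=cv2.imread('pics/scene0.png')[:,:,::-1];bar('scene',im,(410,235,515,335))
E
```

```text
top bar ctr 494.3 322.1 size 164.2 25.6 ang mod180 12.17 587
scene bar ctr 482.2 411.4 size 216.9 173.0 ang mod180 -78.16 659
```

```bash
python3 -m creep '[[0.025,-0.027,0,0.079,0],[0.025,-0.027,0,0,0],[0.025,-0.027,0,0,0],[0.025,-0.027,0,0,0],[0.025,-0.027,0,0,0],[0.025,-0.027,0,0,0],[0.025,-0.027,0,0,0],[0.025,-0.027,0,0,0],[0.025,-0.027,0,0,0],[0.025,-0.027,0,0,0],[0.025,-0.027,0,0,0],[0.025,-0.027,0,0,0]]' 30
```

```text
t: 2.0
tool_pos: [0.3968, -0.1888, 0.23]
orientation: [3.122, 0.344, 0.001]
force: [-0.1, -0.7, 0.5]
opening: 0.0934
```

```bash
cat > go.py <<'E'
import sys
from h import *
def st():
    s=read_state(); M=R.from_rotvec(s['orientation']).as_matrix()
    return s,M
def main(x,y,z,yaw):
    s,M=st(); w=np.degrees(np.arctan2(M[1,0],M[0,0]))
    d=M.T@(np.array([x,y,z])-s['tool_pos'])
    print('t',round(s['t'],2),'pos',np.round(s['tool_pos'],4),'yaw',round(w,2),'tilt',np.round(np.degrees(np.arccos(-M[2,2])),2),'q6',round(s['q'][5],2),'F',np.round(s['force'],1),'open',round(s['opening'],4))
    ps=np.radians(yaw);T=np.array([[np.cos(ps),np.sin(ps),0],[np.sin(ps),-np.cos(ps),0],[0,0,-1]])
    d2=T@(np.array([x,y,z])-s['tool_pos'])
    print('to go, present axes',np.round(d,4),'after-turn axes',np.round(d2,4),'twist',round(np.radians((w-yaw+180)%360-180),3))
if __name__=='__main__': main(*map(float,sys.argv[1:5]))
E
python3 go.py 0.4965 0.3227 0.09 12.6
```

```text
t 2.0 pos [ 0.3968 -0.1888  0.23  ] yaw 12.58 tilt 0.06 q6 0.79 F [-0.1 -0.7  0.5] open 0.0934
to go, present axes [ 0.2086 -0.4776  0.1398] after-turn axes [ 0.2089 -0.4774  0.14  ] twist -0.0
```

```bash
python3 -m creep '[[0.016,-0.037,0,0,0],[0.016,-0.037,0,0,0],[0.016,-0.037,0,0,0],[0.016,-0.037,0,0,0],[0.016,-0.037,0,0,0],[0.016,-0.037,0,0,0],[0.016,-0.037,0,0,0],[0.016,-0.037,0,0,0],[0.016,-0.037,0.004,0,0],[0.016,-0.037,0.010,0,0],[0.016,-0.037,0.010,0,0],[0.016,-0.037,0.010,0,0]]'; python3 go.py 0.4965 0.3227 0.09 12.6
```

```text
t: 3.0
tool_pos: [0.4869, 0.2871, 0.1955]
orientation: [-3.122, -0.345, -0.002]
force: [0.2, -0.5, 0.2]
opening: 0.0927
t 3.0 pos [0.4869 0.2871 0.1955] yaw 12.61 tilt 0.06 q6 1.79 F [ 0.2 -0.5  0.2] open 0.0927
to go, present axes [ 0.0171 -0.0327  0.1055] after-turn axes [ 0.0172 -0.0327  0.1055] twist 0.0
```

```bash
python3 -m creep '[[0.0085,-0.0163,0.032,0,0],[0.0085,-0.0163,0.032,0,0],[0,0,0.03,0,0],[0,0,0.01,0,0],[0,0,0,0,0]]'; python3 go.py 0.4965 0.3227 0.027 12.6; python3 - <<'E'
from h import *
im=shot('top','t1');crop(im,140,100,300,260,4,'t1c')
im=shot('scene','s1');crop(im,380,150,560,350,3,'s1c')
E
```

```text
t: 3.42
tool_pos: [0.4936, 0.3189, 0.0878]
orientation: [3.12, 0.345, -0.011]
force: [-0.7, 0.1, 0.6]
opening: 0.093
t 3.42 pos [0.4936 0.3189 0.0878] yaw 12.62 tilt 0.42 q6 1.84 F [-0.7  0.1  0.6] open 0.093
to go, present axes [ 0.0041 -0.0032  0.0607] after-turn axes [ 0.0036 -0.0031  0.0608] twist 0.0
```

View pics/s1c.png

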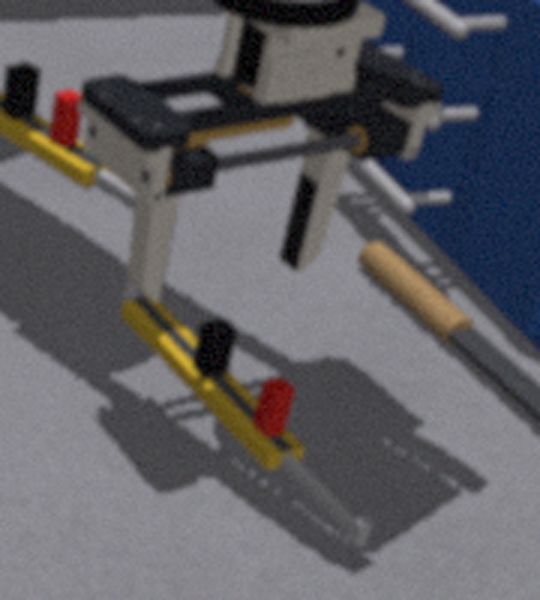

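The crop shows the open jaws above the small rule, straddling the black handle at (215,345). I'm going down.

```bash
python3 -m creep '[[0.001,0,0.02,0,0],[0,0,0.02,0,0],[0,0,0.02,0,0],[0,0,0.0,0,0],[0,0,0,0,0]]'; python3 go.py 0.4965 0.3227 0.027 12.6
```

```text
t: 3.93
tool_pos: [0.498, 0.3203, 0.0333]
orientation: [-3.122, -0.343, -0.001]
force: [0.3, 0.7, 0.8]
opening: 0.0928
t 3.93 pos [0.498  0.3203 0.0333] yaw 12.55 tilt 0.06 q6 1.84 F [0.3 0.7 0.8] open 0.0928
to go, present axes [-0.0009 -0.0027  0.0063] after-turn axes [-0.0009 -0.0027  0.0063] twist -0.001
```

```bash
python3 -m creep '[[-0.001,-0.0026,0.0055,0,0],[0,0,0,0,0],[0,0,0,0,160],[0,0,0,0,230],[0,0,0,0,230],[0,0,0,0,230],[0,0,0,0,230],[0,0,0,0,230],[0,0,0,0,230]]' 30; python3 go.py 0.4965 0.3227 0.027 12.6
```

```text
t: 4.68
tool_pos: [0.4957, 0.3228, 0.0261]
orientation: [3.123, 0.345, -0.0]
force: [0.5, 0.0, -0.7]
opening: 0.0512
t 4.68 pos [0.4957 0.3228 0.0261] yaw 12.59 tilt 0.01 q6 1.84 F [ 0.5  0.  -0.7] open 0.0512
to go, present axes [ 0.0008  0.0003 -0.0009] after-turn axes [ 0.0008  0.0003 -0.0009] twist -0.0
```

```bash
python3 -m creep '[[0,0,0,0,230],[0,0,0,0,230],[0,0,0,0,230],[0,0,0,0,230],[0,0,0,0,230],[0,0,0,0,230]]' 30; python3 go.py 0.4965 0.3227 0.027 12.6
```

```text
t: 5.18
tool_pos: [0.4957, 0.3228, 0.0261]
orientation: [-3.123, -0.345, -0.0]
force: [-0.2, 0.7, 1.4]
opening: 0.018
t 5.18 pos [0.4957 0.3228 0.0261] yaw 12.59 tilt 0.0 q6 1.84 F [-0.2  0.7  1.4] open 0.018
to go, present axes [ 0.0007  0.0003 -0.0009] after-turn axes [ 0.0007  0.0003 -0.0009] twist -0.0
```

```bash
python3 -m creep '[[0,0,-0.01,0,230],[0,0,-0.018,-0.098,230],[0,0,-0.018,-0.098,230],[0,0,-0.018,-0.098,230],[0,0,0,-0.098,230],[0,0,0,0,230]]'; python3 go.py 0.5348 -0.0607 0.09 35.06
```

```text
t: 5.68
tool_pos: [0.4964, 0.3232, 0.092]
orientation: [-2.993, -0.953, -0.004]
force: [1.0, 0.2, -4.3]
opening: 0.0179
t 5.68 pos [0.4964 0.3232 0.092 ] yaw 35.32 tilt 0.13 q6 1.44 F [ 1.   0.2 -4.3] open 0.0179
to go, present axes [-0.1907  0.3354  0.0016] after-turn axes [-0.1891  0.3363  0.002 ] twist 0.005
```

```bash
python3 -m creep '[[-0.017,0.03,0,0.005,230],[-0.017,0.03,0,0,230],[-0.017,0.03,0,0,230],[-0.017,0.03,0,0,230],[-0.017,0.03,0,0,230],[-0.017,0.03,0,0,230],[-0.017,0.03,0,0,230],[-0.017,0.03,0,0,230],[-0.017,0.03,0,0,230],[-0.017,0.03,0,0,230],[-0.017,0.03,0,0,230],[0,0.004,0,0,230]]';  python3 -m creep '[[0,0,0,0,230],[0,0,0,0,230]]'; python3 go.py 0.5348 -0.0607 0.09 35.06;python3 - <<'E'
from h import *
im=shot('top','t2');crop(im,290,70,490,270,4,'t2c')
im=shot('scene','s2');crop(im,130,180,370,390,3,'s2c')
for c in('top','scene'):
  for n,z in(('fixed_point',.073),('slide_point',.073)):
    for d in tip_of(c,n)[:3]: print(c,n,np.round(d['pixel'],1),round(d['confidence'],2),np.round(ray(c,d['pixel'],z),4))
E
```

```text
t: 6.68
tool_pos: [0.5319, -0.0634, 0.0895]
orientation: [3.0, 0.927, -0.003]
force: [-0.9, 0.9, -4.1]
opening: 0.018
t: 6.85
tool_pos: [0.5319, -0.0579, 0.0894]
orientation: [-2.998, -0.933, 0.002]
force: [0.4, -0.5, -4.9]
opening: 0.0174
t 6.85 pos [ 0.5319 -0.0579  0.0894] yaw 34.59 tilt 0.12 q6 0.76 F [ 0.4 -0.5 -4.9] open 0.0174
to go, present axes [ 0.0008  0.004  -0.0007] after-turn axes [ 0.0007  0.004  -0.0006] twist -0.008
top fixed_point [428.2 225.6] 0.97 [ 0.4548 -0.1099  0.073 ]
top slide_point [355.  122.6] 0.8 [0.6492 0.0296 0.073 ]
top slide_point [180.2 306.4] 0.69 [0.2933 0.3395 0.073 ]
scene fixed_point [211.8 246.2] 0.75 [ 0.4524 -0.1084  0.073 ]
scene fixed_point [354.5 171.6] 0.74 [0.162  0.2062 0.073 ]
scene slide_point [296.5 317.8] 0.87 [0.6516 0.0258 0.073 ]
```

View pics/t2c.png

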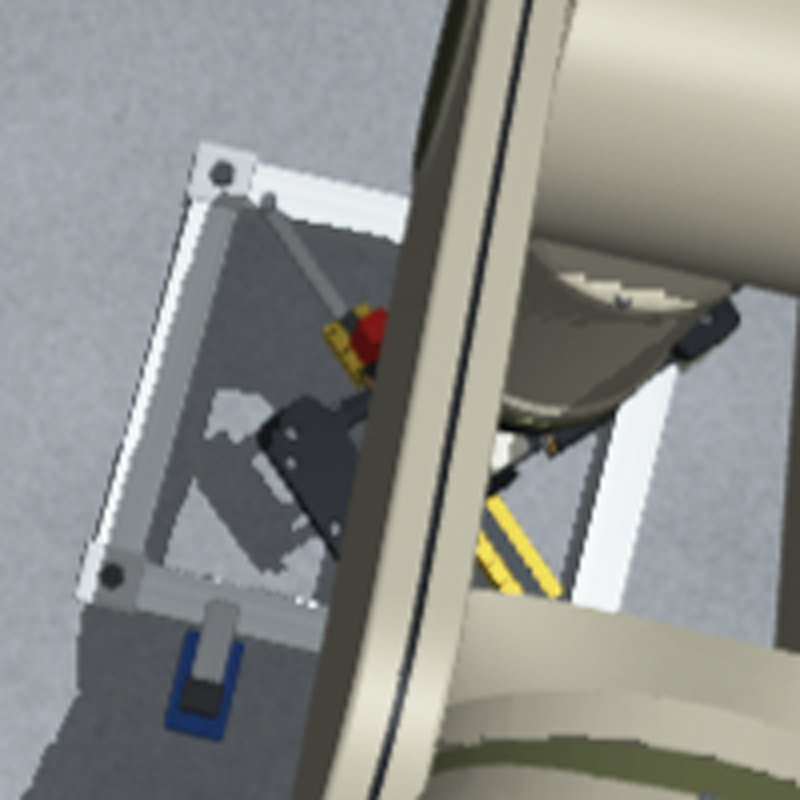

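View pics/s2c.png

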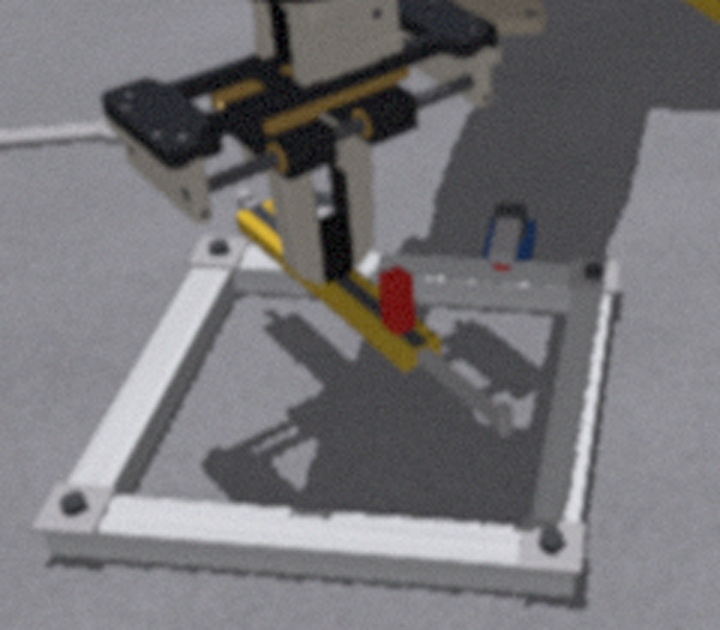

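The rule is held level above the opening. The fixed point is over corner a (top pixel (428,226)) and the slide point is inside near corner c ((355,123)). I'll correct the pose and lower it.

```bash
python3 -m creep '[[0.001,0.004,0,-0.008,230],[0,0,0.012,0,230],[0,0,0.02,0,230],[0,0,0.02,0,230],[0,0,0.005,0,230],[0,0,0,0,230],[0,0,0,0,230]]'; python3 go.py 0.5348 -0.0607 0.0265 35.06
```

```text
t: 7.73
tool_pos: [0.5356, -0.0608, 0.0329]
orientation: [-2.994, -0.951, 0.001]
force: [0.7, -0.1, -3.5]
opening: 0.0179
t 7.73 pos [ 0.5356 -0.0608  0.0329] yaw 35.23 tilt 0.05 q6 0.75 F [ 0.7 -0.1 -3.5] open 0.0179
to go, present axes [-0.0006 -0.0006  0.0064] after-turn axes [-0.0006 -0.0006  0.0064] twist 0.003
```

```bash
python3 -m creep '[[-0.001,-0.0006,0.003,0.003,230],[0,0,0.003,0,230],[-0.002,0,0,0,230],[-0.002,0,0,0,230],[-0.001,0,0,0,230],[0,0,0,0,230],[0,0,0,0,230]]'; cat > f.py <<'E'
from go import *
s,M=st();F=s['force'];ph=np.radians(-12.09)
xf=np.array([np.cos(ph),np.sin(ph),0]);yf=np.array([-np.sin(ph),np.cos(ph),0])
print('t',round(s['t'],2),'pos',np.round(s['tool_pos'],4),'F tool',np.round(M.T@F,1),'F frame xy',round(F@xf,1),round(F@yf,1),'T',np.round(s['wrist_torque'],2),'open',round(s['opening'],4),'yaw',round(np.degrees(np.arctan2(M[1,0],M[0,0])),2))
E
python3 f.py
```

```text
t: 8.32
tool_pos: [0.5307, -0.064, 0.0274]
orientation: [2.996, 0.946, 0.001]
force: [0.6, 0.1, -3.7]
opening: 0.0179
t 8.32 pos [ 0.5307 -0.064   0.0274] F tool [0.5 0.3 3.7] F frame xy 0.6 0.2 T [-0.06  0.05  0.03] open 0.0179 yaw 35.04
```

```bash
python3 -m creep '[[-0.001,0,0.0005,0,230],[-0.0005,0,0,0,230],[-0.0005,0,0,0,230],[0,0,0,0,230]]' ; python3 f.py;python3 -m creep '[[-0.0005,0,0.0003,0,230],[-0.0005,0,0,0,230],[0,0,0,0,230]]' ; python3 f.py
```

```text
t: 8.65
tool_pos: [0.5288, -0.065, 0.0266]
orientation: [-2.996, -0.946, 0.0]
force: [-0.6, -0.5, -4.5]
opening: 0.0176
t 8.65 pos [ 0.5288 -0.065   0.0266] F tool [-0.7  0.1  4.5] F frame xy -0.4 -0.6 T [-0.06  0.08 -0.04] open 0.0176 yaw 35.05
t: 8.9
tool_pos: [0.528, -0.0656, 0.0263]
orientation: [-2.996, -0.946, 0.0]
force: [-0.9, 0.2, -4.4]
opening: 0.0178
t 8.9 pos [ 0.528  -0.0656  0.0263] F tool [-0.6 -0.6  4.4] F frame xy -0.9 -0.0 T [-0.01  0.   -0.02] open 0.0178 yaw 35.06
```

```bash
python3 -m creep '[[-0.0005,0,0,0,230],[0,0,0,0,230]]' ; python3 f.py;python3 -m creep '[[-0.0005,0,0,0,230],[0,0,0,0,230]]' ; python3 f.py; python3 -m creep '[[-0.0005,0,0,0,230],[0,0,0,0,230]]' ; python3 f.py
```

```text
t: 9.07
tool_pos: [0.5276, -0.0659, 0.0263]
orientation: [-2.996, -0.946, 0.0]
force: [0.0, -0.8, -4.1]
opening: 0.0172
t 9.07 pos [ 0.5276 -0.0659  0.0263] F tool [-0.4  0.6  4.1] F frame xy 0.2 -0.7 T [ 0.    0.05 -0.03] open 0.0172 yaw 35.05
t: 9.23
tool_pos: [0.5273, -0.0662, 0.0264]
orientation: [2.996, 0.946, -0.0]
force: [-0.7, -0.1, -3.8]
opening: 0.0178
t 9.23 pos [ 0.5273 -0.0662  0.0264] F tool [-0.6 -0.3  3.8] F frame xy -0.6 -0.2 T [-0.02  0.03 -0.04] open 0.0178 yaw 35.05
t: 9.4
tool_pos: [0.5268, -0.0665, 0.0264]
orientation: [2.996, 0.946, -0.0]
force: [0.1, 0.6, -4.3]
opening: 0.0176
t 9.4 pos [ 0.5268 -0.0665  0.0264] F tool [ 0.4 -0.4  4.3] F frame xy -0.1 0.6 T [-0.06  0.04  0.01] open 0.0176 yaw 35.06
```

```bash
python3 -m creep '[[-0.0005,0,0,0,230],[0,0,0,0,230]]' ; python3 f.py;python3 -m creep '[[-0.0005,0,0,0,230],[0,0,0,0,230]]' ; python3 f.py
```

```text
t: 9.57
tool_pos: [0.5266, -0.0668, 0.0264]
orientation: [2.996, 0.946, 0.001]
force: [0.5, 0.8, -4.9]
opening: 0.0179
t 9.57 pos [ 0.5266 -0.0668  0.0264] F tool [ 0.9 -0.4  4.9] F frame xy 0.3 0.9 T [-0.12 -0.12  0.02] open 0.0179 yaw 35.06
t: 9.73
tool_pos: [0.5264, -0.0671, 0.0266]
orientation: [2.995, 0.946, 0.001]
force: [2.1, -0.0, -5.2]
opening: 0.0178
t 9.73 pos [ 0.5264 -0.0671  0.0266] F tool [1.7 1.2 5.2] F frame xy 2.0 0.4 T [-0.06 -0.31  0.1 ] open 0.0178 yaw 35.06
```

```bash
python3 -m creep '[[-0.0004,0.0004,0,0,230],[0,0,0,0,230]]' ; python3 f.py;python3 -m creep '[[-0.0004,0.0004,0,0,230],[0,0,0,0,230]]' ; python3 f.py
```

```text
t: 9.9
tool_pos: [0.5263, -0.0677, 0.0266]
orientation: [2.995, 0.946, 0.001]
force: [2.0, 0.2, -5.2]
opening: 0.0182
t 9.9 pos [ 0.5263 -0.0677  0.0266] F tool [1.7 1.  5.2] F frame xy 1.9 0.6 T [ 0.05 -0.41  0.09] open 0.0182 yaw 35.05
t: 10.07
tool_pos: [0.5264, -0.068, 0.0266]
orientation: [-2.996, -0.946, -0.002]
force: [3.7, 2.2, -4.7]
opening: 0.0178
t 10.07 pos [ 0.5264 -0.068   0.0266] F tool [4.3 0.3 4.7] F frame xy 3.1 3.0 T [ 0.34 -0.57  0.02] open 0.0178 yaw 35.04
```

```bash
python3 -m creep '[[-0.0003,0,0.0002,0,230],[0,0,0,0,230],[0,0,0,0,230]]' ; python3 f.py
```

```text
t: 10.32
tool_pos: [0.5264, -0.068, 0.0266]
orientation: [2.996, 0.946, 0.002]
force: [4.4, 2.6, -3.8]
opening: 0.0178
t 10.32 pos [ 0.5264 -0.068   0.0266] F tool [5.1 0.4 3.8] F frame xy 3.8 3.4 T [ 0.45 -0.74  0.02] open 0.0178 yaw 35.05
```

```bash
python3 -m creep '[[0,0,0.0006,0,230],[0,0,0.0005,0,230],[0,0,0,0,230]]' ; python3 f.py
```

```text
t: 10.57
tool_pos: [0.5264, -0.0681, 0.0261]
orientation: [2.996, 0.946, 0.002]
force: [1.4, 4.5, 6.0]
opening: 0.018
t 10.57 pos [ 0.5264 -0.0681  0.0261] F tool [ 3.7 -2.9 -6. ] F frame xy 0.4 4.7 T [ 0.7  -0.09  0.  ] open 0.018 yaw 35.06
```

```bash
python3 -m creep '[[0,0,-0.0004,0,230],[-0.0003,0,0,0,230],[0,0,0,0,230]]' ; python3 f.py
```

```text
t: 10.82
tool_pos: [0.5264, -0.0682, 0.0261]
orientation: [2.996, 0.946, 0.003]
force: [5.6, 4.9, 0.8]
opening: 0.0182
t 10.82 pos [ 0.5264 -0.0682  0.0261] F tool [ 7.4 -0.8 -0.8] F frame xy 4.5 6.0 T [ 0.67 -0.72 -0.04] open 0.0182 yaw 35.05
```

```bash
python3 -m creep '[[0,0,0,0,118],[0,0,0,0,118],[0,0,0,0,118],[0,0,0,0,118],[0,0,0,0,118],[0,0,-0.02,0,118],[0,0,-0.022,0,118],[0.018,0,0,0,118],[0.018,0,0,0,255],[0,0,0,0,255],[0,0,0,0,255],[0,0,0,0,255]]' ; python3 f.py
```

```text
t: 11.82
tool_pos: [0.554, -0.048, 0.0668]
orientation: [-2.995, -0.947, 0.002]
force: [-0.4, -0.6, -0.1]
opening: 0.028
t 11.82 pos [ 0.554  -0.048   0.0668] F tool [-0.6  0.3  0.1] F frame xy -0.2 -0.6 T [-0.03  0.02  0.03] open 0.028 yaw 35.07
```

```bash
python3 - <<'E'
from h import *
im=shot('scene','s3');crop(im,130,190,370,390,3,'s3c')
E
```

```text
(no output)
```

View pics/s3c.png

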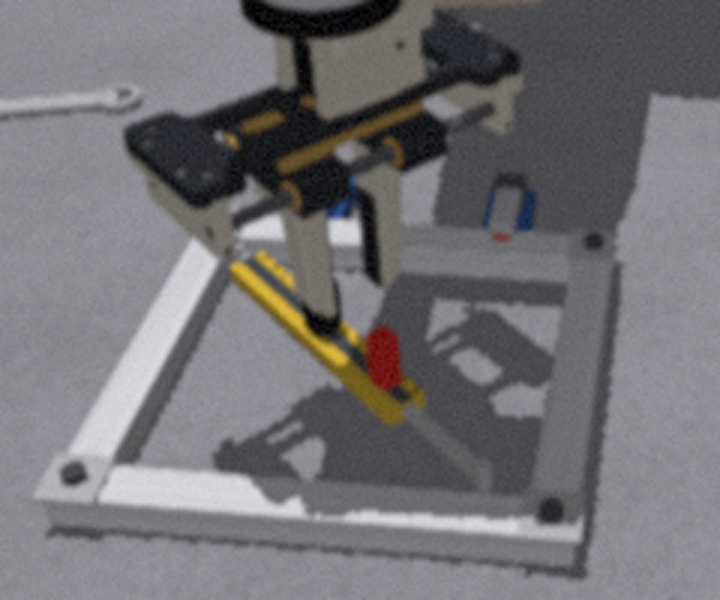

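```bash
python3 - <<'E'
from h import *
im=cv2.imread('pics/s3.png')[:,:,::-1]
hsv=cv2.cvtColor(np.ascontiguousarray(im),cv2.COLOR_RGB2HSV)
m=(cv2.inRange(hsv,(0,130,50),(6,255,255))|cv2.inRange(hsv,(174,130,50),(180,255,255)))
m[:285]=0;m[:,:230]=0;m[330:]=0;m[:,290:]=0
P=np.argwhere(m);print(len(P),P.min(0),P.max(0),P.mean(0)[::-1])
d=np.array([.8186,.5744]);a=np.array([.4457,-.1232])
k=ray('scene',P.mean(0)[::-1],.029)[:2]-a;print('knob along,lat',k@d,k@[-d[1],d[0]])
for j in(.015,.019,.023):
    print(j,proj('scene',np.r_[a+d*(.1008+.045+j),.029]))
for L in (.1008,): print('handle',proj('scene',np.r_[a+d*L,.046]))
t=np.array([.554,-.048]);print('tcp along',(t-a)@d,(t-a)@[-d[1],d[0]],proj('scene',np.r_[t,.056]))
E
```

```text
193 [299 252] [319 263] [257.48704663 308.96891192]
knob along,lat 0.16017879067168753 -0.0006021968244286887
0.015 [258.02131754 308.99995045]
0.019 [259.48275981 310.26548103]
0.023 [260.95449429 311.53992411]
handle [236.38351718 283.15635896]
tcp along 0.13184926000000005 -0.000648800000000035 [246.17206675 287.51874668]
```

The picture shows the rule flat inside the frame with its fixed point in corner a. The knob is at 160 mm along the diagonal and my fingers are at 132 mm, so they fit between the handle and the knob. I'll close them and lower.

```bash
python3 -m creep '[[0,0,0,0,255],[0,0,0.005,0,255],[0,0,0.015,0,255],[0,0,0.015,0,255],[0,0,0.003,0,255],[0,0,0,0,255],[0.005,0,0,0,255],[0,0,0,0,255]]' ; python3 f.py
```

```text
t: 12.53
tool_pos: [0.5602, -0.0448, 0.0305]
orientation: [2.995, 0.946, 0.003]
force: [0.1, -0.0, 0.4]
opening: 0.0004
t 12.53 pos [ 0.5602 -0.0448  0.0305] F tool [ 0.1  0.1 -0.4] F frame xy 0.1 -0.0 T [-0.03 -0.02 -0.02] open 0.0004 yaw 35.04
```

```bash
python3 -m creep '[[0.004,0,0.0025,0,255],[0.003,0,0,0,255],[0.002,0,0,0,255],[0.002,0,0,0,255],[0.002,0,0,0,255]]' ; python3 f.py; python3 -m creep '[[0.002,0,0,0,255],[0.002,0,0,0,255],[0.002,0,0,0,255],[0.002,0,0,0,255],[0,0,0,0,255]]' ; python3 f.py
```

```text
t: 12.95
tool_pos: [0.5698, -0.0374, 0.0271]
orientation: [2.996, 0.946, -0.0]
force: [-0.8, 0.0, 0.0]
opening: 0.0004
t 12.95 pos [ 0.5698 -0.0374  0.0271] F tool [-0.6 -0.5 -0. ] F frame xy -0.8 -0.1 T [-0.2   0.11 -0.07] open 0.0004 yaw 35.06
t: 13.37
tool_pos: [0.5765, -0.0326, 0.0269]
orientation: [-2.996, -0.946, -0.0]
force: [-0.5, -0.3, -0.2]
opening: 0.0007
t 13.37 pos [ 0.5765 -0.0326  0.0269] F tool [-0.6 -0.   0.2] F frame xy -0.4 -0.4 T [-0.05 -0.03 -0.02] open 0.0007 yaw 35.06
```

```bash
python3 -m creep '[[0.002,0,0,0,255],[0.002,0,0,0,255],[0.002,0,0,0,255],[0.002,0,0,0,255],[0,0,0,0,255]]' ; python3 f.py; python3 -m creep '[[0.001,0,0,0,255],[0.001,0,0,0,255],[0,0,0,0,255]]' ; python3 f.py
```

```text
t: 13.78
tool_pos: [0.583, -0.028, 0.0269]
orientation: [-2.996, -0.946, -0.0]
force: [-0.5, 0.4, -0.4]
opening: 0.0004
t 13.78 pos [ 0.583  -0.028   0.0269] F tool [-0.2 -0.6  0.4] F frame xy -0.6 0.2 T [-0.01 -0.01  0.01] open 0.0004 yaw 35.06
t: 14.03
tool_pos: [0.5844, -0.027, 0.0269]
orientation: [-2.996, -0.946, -0.0]
force: [0.1, 0.4, -0.6]
opening: 0.0005
t 14.03 pos [ 0.5844 -0.027   0.0269] F tool [ 0.3 -0.3  0.6] F frame xy -0.0 0.4 T [-0.05  0.03  0.01] open 0.0005 yaw 35.05
```

```bash
python3 - <<'E'
from h import *
im=shot('scene','s4');crop(im,130,190,370,390,3,'s4c')
E
```

```text
(no output)
```

View pics/s4c.png

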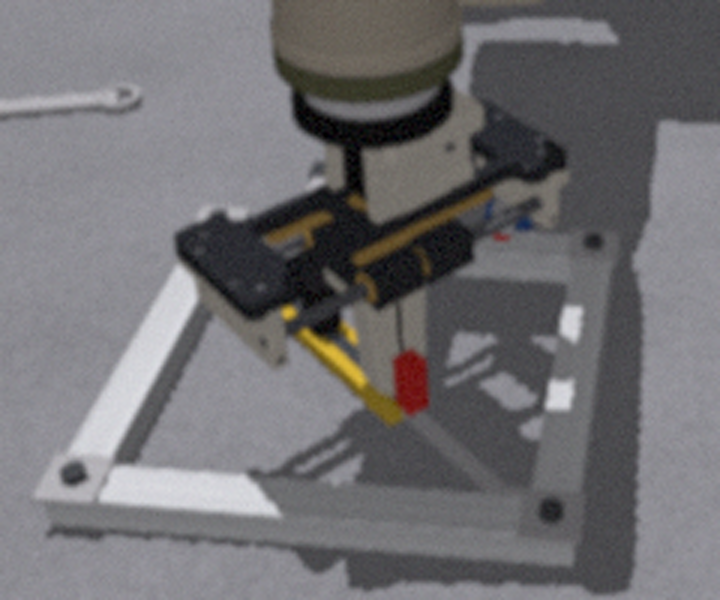

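The knob at crop (410,382) has moved out past the bar's end with the fingers behind it, and the tongue reaches nearly to corner c. Small steps now.

```bash
for i in 1; do python3 -m creep '[[0.0008,0,0,0,255],[0.0008,0,0,0,255],[0,0,0,0,255]]' ; python3 f.py; python3 -m creep '[[0.0005,0,0,0,255],[0.0005,0,0,0,255],[0,0,0,0,255]]' ; python3 f.py;  python3 -m creep '[[0.0005,0,0,0,255],[0,0,0,0,255]]' ; python3 f.py; done
```

```text
t: 14.33
tool_pos: [0.5857, -0.0262, 0.027]
orientation: [-2.996, -0.946, -0.0]
force: [-1.1, -0.4, -0.5]
opening: 0.0006
t 14.33 pos [ 0.5857 -0.0262  0.027 ] F tool [-1.2 -0.3  0.5] F frame xy -1.0 -0.6 T [-0.1   0.08 -0.01] open 0.0006 yaw 35.05
t: 14.58
tool_pos: [0.5863, -0.0257, 0.0269]
orientation: [2.996, 0.946, -0.001]
force: [-2.5, -0.0, 0.7]
opening: 0.0007
t 14.58 pos [ 0.5863 -0.0257  0.0269] F tool [-2.  -1.4 -0.7] F frame xy -2.4 -0.5 T [-0.18  0.31  0.04] open 0.0007 yaw 35.05
t: 14.75
tool_pos: [0.5865, -0.0255, 0.0268]
orientation: [-2.996, -0.946, 0.001]
force: [-3.8, -2.3, 2.2]
opening: 0.0001
t 14.75 pos [ 0.5865 -0.0255  0.0268] F tool [-4.4 -0.3 -2.2] F frame xy -3.2 -3.0 T [-0.32  0.53 -0.03] open 0.0001 yaw 35.05
```

```bash
python3 -m creep '[[0.0004,0,0,0,255],[0,0,0,0,255]]' ; python3 f.py;  python3 -m creep '[[0.0003,0,0,0,255],[0,0,0,0,255]]' ; python3 f.py
```

```text
t: 14.92
tool_pos: [0.5867, -0.0252, 0.0268]
orientation: [-2.996, -0.946, 0.002]
force: [-4.2, -2.5, 1.8]
opening: 0.0004
t 14.92 pos [ 0.5867 -0.0252  0.0268] F tool [-4.8 -0.4 -1.8] F frame xy -3.6 -3.3 T [-0.35  0.71  0.07] open 0.0004 yaw 35.05
t: 15.08
tool_pos: [0.5869, -0.0251, 0.0267]
orientation: [-2.996, -0.946, 0.002]
force: [-4.6, -2.0, 2.2]
opening: 0.0004
t 15.08 pos [ 0.5869 -0.0251  0.0267] F tool [-4.9 -1.  -2.2] F frame xy -4.1 -2.9 T [-0.36  0.75  0.05] open 0.0004 yaw 35.05
```

```bash
python3 -m creep '[[0.0003,0,0,0,255],[0,0,0,0,255],[0,0,0,0,255]]' ; python3 f.py; python3 - <<'E'
from ff import *
from go import st
im=shot('scene','s5');crop(im,200,280,370,390,4,'s5c')
p=fit('scene',im,[.5609,-.0406,np.radians(-12.09),np.radians(-1.62)]);report(p)
F=[]
for d in tip_of('scene','slide_point')[:2]: print(np.round(d['pixel'],1),d['confidence'],np.round(ray('scene',d['pixel'],.008),4))
E
python3 f.py
```

```text
t: 15.33
tool_pos: [0.587, -0.0249, 0.0266]
orientation: [-2.995, -0.946, 0.002]
force: [-6.0, -2.3, 2.1]
opening: 0.0004
t 15.33 pos [ 0.587  -0.0249  0.0266] F tool [-6.2 -1.6 -2.1] F frame xy -5.4 -3.5 T [-0.3   0.74  0.01] open 0.0004 yaw 35.05
scene p [ 0.5609 -0.0403] [-11.86  -1.92] rms px 1.699 [29, 60, 56, 56]
a [ 0.4463 -0.1236] b [0.4895 0.0819] c [0.674  0.0367] d [ 0.6308 -0.1688] ac 278.4 yaw 35.14 db 287.9 yaw 119.41 
[433.  218.9] 0.71 [0.2928 0.3659 0.008 ]
[301.9 357.2] 0.7 [0.667  0.0316 0.008 ]
t 15.43 pos [ 0.587  -0.0249  0.0266] F tool [-5.  -0.4 -2.2] F frame xy -3.7 -3.4 T [-0.36  0.77  0.03] open 0.0004 yaw 35.05
```

View pics/s5c.png

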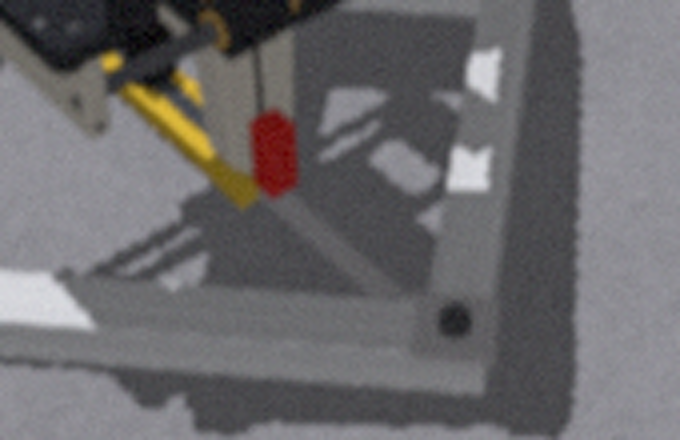

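```bash
python3 -m creep '[[0.0004,0,0,0,255],[0,0,0,0,255]]' ; python3 f.py; python3 -m creep '[[0.0004,0,0,0,255],[0,0,0,0,255]]' ; python3 f.py;  python3 -m creep '[[0.0,0,0,0,255]]' ; python3 f.py
```

```text
t: 15.6
tool_pos: [0.5872, -0.0246, 0.0266]
orientation: [-2.995, -0.946, 0.003]
force: [-4.6, -2.9, 1.9]
opening: 0.0007
t 15.6 pos [ 0.5872 -0.0246  0.0266] F tool [-5.4 -0.3 -1.9] F frame xy -3.9 -3.8 T [-0.35  0.87  0.05] open 0.0007 yaw 35.05
t: 15.77
tool_pos: [0.5873, -0.0246, 0.0265]
orientation: [-2.995, -0.946, 0.004]
force: [-6.7, -3.5, 3.4]
opening: 0.0006
t 15.77 pos [ 0.5873 -0.0246  0.0265] F tool [-7.5 -1.  -3.3] F frame xy -5.8 -4.9 T [-0.45  1.14  0.1 ] open 0.0006 yaw 35.05
t: 15.85
tool_pos: [0.5873, -0.0246, 0.0266]
orientation: [-2.995, -0.946, 0.004]
force: [-6.9, -3.6, 3.3]
opening: 0.0002
t 15.85 pos [ 0.5873 -0.0246  0.0266] F tool [-7.7 -1.  -3.3] F frame xy -6.0 -5.0 T [-0.45  1.09  0.  ] open 0.0002 yaw 35.05
```

```bash
python3 -m creep '[[0.0003,0,0,0,255],[0,0,0,0,255]]' ; python3 f.py; python3 -m creep '[[0.0,0,0,0,255],[0,0,0,0,255]]' ; python3 f.py
```

```text
t: 16.02
tool_pos: [0.5873, -0.0246, 0.0265]
orientation: [-2.996, -0.946, 0.004]
force: [-7.5, -3.3, 3.5]
opening: 0.0004
t 16.02 pos [ 0.5873 -0.0246  0.0265] F tool [-8.  -1.6 -3.4] F frame xy -6.6 -4.8 T [-0.63  1.26  0.02] open 0.0004 yaw 35.05
t: 16.18
tool_pos: [0.5873, -0.0246, 0.0265]
orientation: [-2.995, -0.946, 0.004]
force: [-7.5, -4.3, 4.0]
opening: 0.0006
t 16.18 pos [ 0.5873 -0.0246  0.0265] F tool [-8.6 -0.8 -4. ] F frame xy -6.4 -5.8 T [-0.62  1.24  0.07] open 0.0006 yaw 35.05
```

```bash
python3 -m creep '[[0.0002,0,0,0,255],[0,0,0,0,255]]' ; python3 f.py; python3 -m creep '[[0.0,0,0,0,255],[0,0,0,0,255],[0,0,0,0,255]]' ; python3 f.py; python3 -m creep '[[0.0,0,0,0,255],[0,0,0,0,255],[0,0,0,0,255]]' ; python3 f.py;  python3 -m creep '[[0.0,0,0,0,255],[0,0,0,0,255]]' ; python3 f.py
```

```text
t: 16.35
tool_pos: [0.5873, -0.0246, 0.0265]
orientation: [-2.996, -0.946, 0.005]
force: [-8.7, -4.4, 4.5]
opening: 0.0005
t 16.35 pos [ 0.5873 -0.0246  0.0265] F tool [-9.7 -1.4 -4.5] F frame xy -7.6 -6.2 T [-0.72  1.36  0.01] open 0.0005 yaw 35.05
t: 16.6
tool_pos: [0.5873, -0.0246, 0.0265]
orientation: [-2.996, -0.946, 0.005]
force: [-9.4, -4.2, 5.3]
opening: 0.0004
t 16.6 pos [ 0.5873 -0.0246  0.0265] F tool [-10.1  -2.   -5.3] F frame xy -8.3 -6.0 T [-0.69  1.37  0.07] open 0.0004 yaw 35.05
t: 16.85
tool_pos: [0.5874, -0.0246, 0.0265]
orientation: [-2.996, -0.946, 0.005]
force: [-8.4, -4.4, 4.7]
opening: 0.0008
t 16.85 pos [ 0.5874 -0.0246  0.0265] F tool [-9.4 -1.2 -4.6] F frame xy -7.3 -6.0 T [-0.75  1.34  0.02] open 0.0008 yaw 35.05
t: 17.02
tool_pos: [0.5873, -0.0246, 0.0265]
orientation: [-2.996, -0.946, 0.005]
force: [-9.3, -3.8, 3.9]
opening: 0.0004
t 17.02 pos [ 0.5873 -0.0246  0.0265] F tool [-9.8 -2.3 -3.8] F frame xy -8.3 -5.6 T [-0.72  1.38  0.03] open 0.0004 yaw 35.05
```

```bash
python3 -m creep '[[-0.002,0,0,0,255],[-0.006,0,0,0,255],[0,0,-0.02,0,255],[0,0,-0.04,0,255],[0.018,-0.026,-0.02,0,255],[0.02,-0.03,0,0,255],[0.02,-0.03,0,0,255],[0.02,-0.03,0,0,255],[0.02,-0.03,0,0,255],[0.02,-0.03,0,0,255],[0.02,-0.03,0,0,255]]'; python3 - <<'E'
from ff import *
from rl import bar
for c,b in(('top',(290,90,490,280)),('scene',(130,240,350,390))):
    im=shot(c,c+'6');crop(im,*b,4 if c=='top' else 3,c+'6c')
    p=fit(c,im,[.5609,-.0406,np.radians(-12.09),np.radians(-1.62)]);report(p)
    if c=='top': bar(c,im,(330,110,460,245))
    for n,z in(('fixed_point',.016),('slide_point',.016),('slide_knob',.032),('handle',.032)):
        for d in tip_of(c,n)[:3]: print(c,n,np.round(d['pixel'],1),round(d['confidence'],2),np.round(ray(c,d['pixel'],.008 if 'point' in n else .032),4))
E
```

```text
t: 17.93
tool_pos: [0.5769, 0.2212, 0.1073]
orientation: [-2.995, -0.946, -0.003]
force: [-0.6, 0.0, -0.5]
opening: 0.0005
top p [ 0.5602 -0.0401] [-12.07  -1.57] rms px 0.157 [60, 60, 60, 60]
a [ 0.4454 -0.1229] b [0.4893 0.0824] c [0.6739 0.0376] d [ 0.63   -0.1677] ac 279.3 yaw 35.09 db 287.0 yaw 119.36 
top bar ctr 525.4 -66.1 size 164.8 25.5 ang mod180 35.25 627
top fixed_point [425.6 234.4] 0.67 [ 0.4476 -0.1202  0.008 ]
top slide_point [350.7 125.9] 0.48 [0.668  0.0339 0.008 ]
top handle [400.6 191.7] 0.87 [ 0.5273 -0.0655  0.032 ]
top handle [426.1 231.6] 0.3 [ 0.4497 -0.1156  0.032 ]
scene p [ 0.5609 -0.0405] [-12.06  -1.67] rms px 0.16 [60, 60, 60, 60]
a [ 0.4461 -0.1234] b [0.49  0.082] c [0.6745 0.0369] d [ 0.6306 -0.1685] ac 279.1 yaw 35.05 db 287.3 yaw 119.32 
scene fixed_point [210.6 273.2] 0.83 [ 0.4448 -0.1187  0.008 ]
scene fixed_point [357.  172.1] 0.68 [0.0236 0.2442 0.008 ]
scene slide_point [304.2 359.3] 0.81 [0.6714 0.0346 0.008 ]
scene slide_knob [268.3 315.6] 0.62 [ 0.5979 -0.0148  0.032 ]
scene slide_knob [402.1 186.8] 0.62 [0.1726 0.3257 0.032 ]
scene handle [237.7 292. ] 0.77 [ 0.5345 -0.0641  0.032 ]
scene handle [387.8 177.7] 0.67 [0.1176 0.304  0.032 ]
scene handle [266.9 314.5] 0.66 [ 0.5951 -0.0169  0.032 ]
```

View pics/top6c.png

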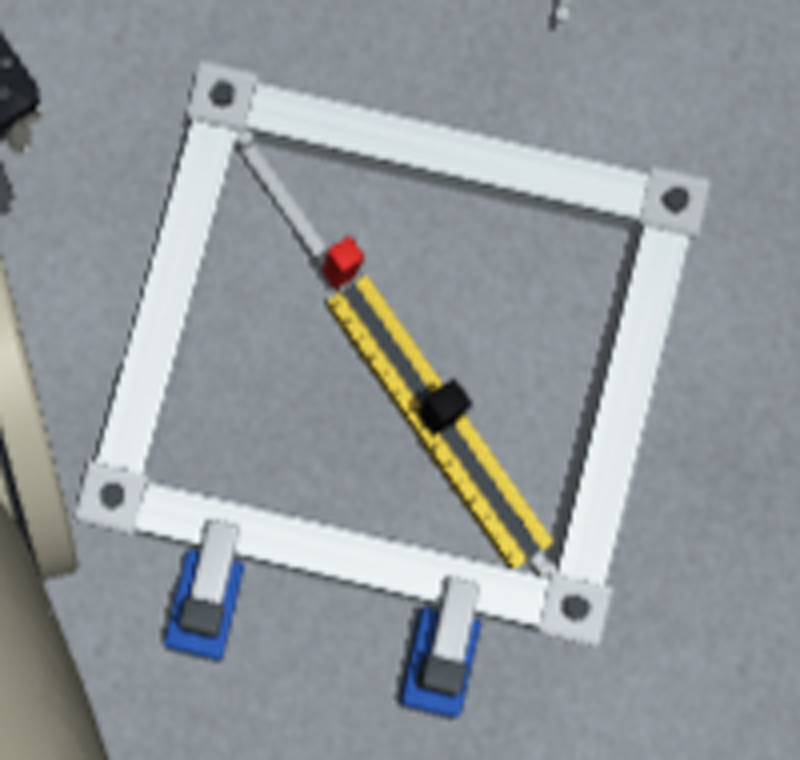

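View pics/scene6c.png

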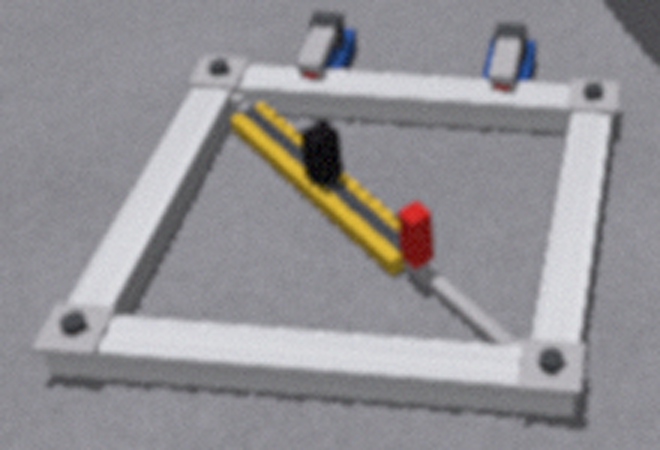

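Picture: the rule lies along a–c with the fixed point at top pixel (426,233) and the slide point at (351,126). The frame's shape hasn't changed: −1.57°/−1.67°, against −1.57°/−1.62° before. I'll check whether sliding the knob dragged the body off corner a, by comparing this picture with the one from before the push.

```bash
python3 - <<'E'
from h import *
A=cv2.imread('pics/s3.png');B=cv2.imread('pics/scene6.png')
cv2.imwrite('pics/cmp.png',cv2.resize(np.hstack([A[265:300,195:240],B[265:300,195:240]]),None,fx=8,fy=8,interpolation=cv2.INTER_CUBIC))
g=[cv2.inRange(cv2.cvtColor(x,cv2.COLOR_BGR2HSV),(18,110,60),(38,255,255)) for x in(A,B)]
s=[cv2.cvtColor(x,cv2.COLOR_BGR2HSV)[:,:,1].astype(np.float32) for x in(A,B)]
for (x0,y0,x1,y1) in((203,274,226,292),(203,274,220,286)):
    W=np.eye(2,3,dtype=np.float32)
    cc,W=cv2.findTransformECC(s[0][y0:y1,x0:x1],s[1][y0:y1,x0:x1],W,cv2.MOTION_TRANSLATION,(3,200,1e-6),None,3)
    print(cc,W[:,2])
d=np.array([.8186,.5744]);a=np.array([.446,-.1232])
print('1mm along =',proj('scene',np.r_[a+d*.021,.012])-proj('scene',np.r_[a+d*.02,.012]))
E
```

```text
0.9946653439375706 [0.09143175 0.16876559]
0.9921228145380135 [0.05812578 0.16646057]
1mm along = [0.28648922 0.25317785]
```

View pics/cmp.png

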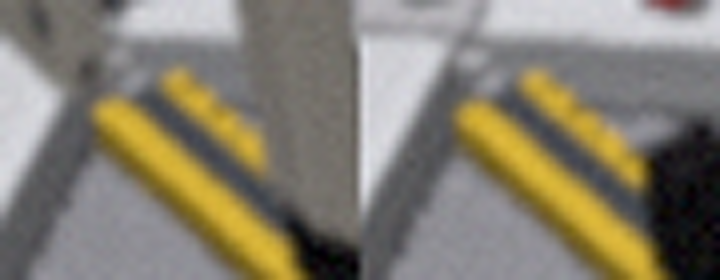

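The rear of the bar may have moved about 0.4 mm, which is close to the measurement noise. There's plenty of time, so I'll press the handle home again with the fingers and then repeat the knob hold. That way both points are certainly home together.

```bash
python3 go.py 0.5535 -0.0478 0.107 35.06; python3 -m creep '[[-0.02,0.03,0,0,255],[-0.02,0.03,0,0,255],[-0.02,0.03,0,0,255],[-0.02,0.03,0,0,255],[-0.02,0.03,0,0,255],[-0.022,0.03,0,0,255],[-0.022,0.03,0,0,255],[-0.022,0.006,0,0,255],[0,0,0,0,255]]'; python3 go.py 0.5535 -0.0478 0.107 35.06
```

```text
t 18.43 pos [0.5771 0.218  0.107 ] yaw 34.95 tilt 0.01 q6 1.24 F [ 0.6  0.4 -0.5] open 0.0004
to go, present axes [-0.1717  0.2043 -0.    ] after-turn axes [-0.172  0.204 -0.   ] twist -0.002
t: 19.18
tool_pos: [0.5633, -0.0576, 0.1068]
orientation: [2.997, 0.938, -0.002]
force: [-0.6, -0.4, -0.1]
opening: 0.0007
t 19.18 pos [ 0.5633 -0.0576  0.1068] yaw 34.76 tilt 0.09 q6 0.77 F [-0.6 -0.4 -0.1] open 0.0007
to go, present axes [-0.0025 -0.0136 -0.0002] after-turn axes [-0.0024 -0.0136 -0.0002] twist -0.005
```

```bash
python3 -m creep '[[-0.0025,-0.0132,0.01,-0.003,255],[0,0,0.03,0,255],[0,0,0.03,0,255],[0,0,0.009,0,255],[0,0,0,0,255],[0,0,0,0,255]]'; python3 go.py 0.5535 -0.0478 0.027 35.06; python3 f.py
```

```text
t: 19.68
tool_pos: [0.5553, -0.0433, 0.0281]
orientation: [-2.994, -0.95, 0.001]
force: [0.7, 1.3, -0.1]
opening: 0.0005
t 19.68 pos [ 0.5553 -0.0433  0.0281] yaw 35.22 tilt 0.04 q6 0.79 F [ 0.7  1.3 -0.1] open 0.0005
to go, present axes [-0.0041  0.0026  0.0011] after-turn axes [-0.0041  0.0026  0.0011] twist 0.003
t 19.68 pos [ 0.5553 -0.0433  0.0281] F tool [ 1.3 -0.7  0.1] F frame xy 0.4 1.4 T [-0.03 -0.04  0.01] open 0.0005 yaw 35.22
```

```bash
python3 -m creep '[[-0.005,0.0024,0.0008,0.003,255],[-0.005,0,0,0,255],[-0.005,0,0,0,255],[-0.002,0,0,0,255],[0,0,0,0,255]]'; python3 f.py;  python3 -m creep '[[-0.001,0,0,0,255],[-0.001,0,0,0,255],[0,0,0,0,255]]'; python3 f.py; python3 -m creep '[[-0.001,0,0,0,255],[0,0,0,0,255]]'; python3 f.py
```

```text
t: 20.1
tool_pos: [0.5425, -0.0557, 0.0276]
orientation: [2.996, 0.945, 0.0]
force: [0.1, 0.4, 0.8]
opening: 0.0007
t 20.1 pos [ 0.5425 -0.0557  0.0276] F tool [ 0.4 -0.3 -0.8] F frame xy 0.0 0.5 T [-0.01  0.03  0.02] open 0.0007 yaw 35.02
t: 20.35
tool_pos: [0.5418, -0.0561, 0.0275]
orientation: [-2.996, -0.946, -0.002]
force: [2.7, 1.7, 0.8]
opening: 0.0003
t 20.35 pos [ 0.5418 -0.0561  0.0275] F tool [ 3.2  0.2 -0.8] F frame xy 2.3 2.2 T [ 0.44 -0.46  0.  ] open 0.0003 yaw 35.05
t: 20.52
tool_pos: [0.5417, -0.0562, 0.0277]
orientation: [-2.996, -0.946, -0.005]
force: [6.2, 5.5, -2.5]
opening: 0.0005
t 20.52 pos [ 0.5417 -0.0562  0.0277] F tool [ 8.3 -0.9  2.5] F frame xy 4.9 6.7 T [ 0.82 -1.01 -0.03] open 0.0005 yaw 35.07
```

```bash
python3 -m creep '[[0.002,0,0,0,255],[0.006,0,0,0,255],[0.012,0,0,0,255],[0.012,0,0,0,255],[0.010,0,0,0,255],[0.006,0,0,0,255],[0.003,0,0,0,255],[0.001,0,-0.0005,0,255],[0,0,0,0,255]]'; python3 f.py;  python3 -m creep '[[0.0008,0,0,0,255],[0.0008,0,0,0,255],[0,0,0,0,255]]'; python3 f.py
```

```text
t: 21.27
tool_pos: [0.5829, -0.0271, 0.0275]
orientation: [-2.996, -0.947, 0.001]
force: [0.1, 0.3, 0.3]
opening: 0.0004
t 21.27 pos [ 0.5829 -0.0271  0.0275] F tool [ 0.3 -0.2 -0.3] F frame xy 0.0 0.4 T [ 0.01 -0.02 -0.  ] open 0.0004 yaw 35.07
t: 21.52
tool_pos: [0.5841, -0.0264, 0.0276]
orientation: [-2.996, -0.946, 0.0]
force: [0.7, -0.5, -0.3]
opening: 0.001
t 21.52 pos [ 0.5841 -0.0264  0.0276] F tool [0.3 0.8 0.3] F frame xy 0.8 -0.3 T [ 0.01 -0.02 -0.02] open 0.001 yaw 35.04
```

```bash
python3 -m creep '[[0.0008,0,0,0,255],[0.0008,0,0,0,255],[0,0,0,0,255]]'; python3 f.py;  python3 -m creep '[[0.0006,0,0,0,255],[0,0,0,0,255]]'; python3 f.py;  python3 -m creep '[[0.0006,0,0,0,255],[0,0,0,0,255]]'; python3 f.py
```

```text
t: 21.77
tool_pos: [0.5857, -0.0253, 0.0277]
orientation: [2.996, 0.946, 0.0]
force: [-0.9, 0.0, 0.3]
opening: 0.0004
t 21.77 pos [ 0.5857 -0.0253  0.0277] F tool [-0.7 -0.5 -0.3] F frame xy -0.9 -0.2 T [-0.07 -0.01  0.  ] open 0.0004 yaw 35.04
t: 21.93
tool_pos: [0.5861, -0.0249, 0.0277]
orientation: [-2.996, -0.946, -0.0]
force: [-0.4, -0.3, -0.3]
opening: 0.0005
t 21.93 pos [ 0.5861 -0.0249  0.0277] F tool [-0.5  0.   0.3] F frame xy -0.4 -0.4 T [-0.02  0.01  0.07] open 0.0005 yaw 35.06
t: 22.1
tool_pos: [0.5866, -0.0245, 0.0276]
orientation: [-2.996, -0.946, 0.0]
force: [-0.5, 0.5, -0.6]
opening: 0.0007
t 22.1 pos [ 0.5866 -0.0245  0.0276] F tool [-0.1 -0.7  0.6] F frame xy -0.5 0.4 T [-0.01  0.02 -0.06] open 0.0007 yaw 35.06
```

```bash
python3 -m creep '[[0.0006,0,0,0,255],[0,0,0,0,255]]'; python3 f.py;  python3 -m creep '[[0.0006,0,0,0,255],[0,0,0,0,255]]'; python3 f.py;  python3 -m creep '[[0.0005,0,0,0,255],[0,0,0,0,255]]'; python3 f.py
```

```text
t: 22.27
tool_pos: [0.5867, -0.0244, 0.0275]
orientation: [-2.996, -0.946, 0.001]
force: [-2.6, -1.8, 1.4]
opening: 0.0005
t 22.27 pos [ 0.5867 -0.0244  0.0275] F tool [-3.2  0.  -1.4] F frame xy -2.1 -2.3 T [-0.23  0.39 -0.03] open 0.0005 yaw 35.05
t: 22.43
tool_pos: [0.5869, -0.0242, 0.0274]
orientation: [-2.996, -0.946, 0.002]
force: [-4.1, -2.8, 2.0]
opening: 0.0002
t 22.43 pos [ 0.5869 -0.0242  0.0274] F tool [-4.9 -0.1 -2. ] F frame xy -3.4 -3.6 T [-0.4   0.65  0.04] open 0.0002 yaw 35.05
t: 22.6
tool_pos: [0.5869, -0.0242, 0.0273]
orientation: [2.996, 0.946, -0.004]
force: [-5.7, -3.5, 2.1]
opening: 0.0008
t 22.6 pos [ 0.5869 -0.0242  0.0273] F tool [-6.7 -0.5 -2.1] F frame xy -4.9 -4.6 T [-0.59  0.95 -0.06] open 0.0008 yaw 35.05
```

```bash
python3 -m creep '[[0.0006,0,0,0,255],[0,0,0,0,255]]'; python3 f.py;  python3 -m creep '[[0.0001,0,0,0,255],[0,0,0,0,255],[0,0,0,0,255]]'; python3 f.py;  python3 -m creep '[[0,0,0,0,255],[0,0,0,0,255],[0,0,0,0,255]]'; python3 f.py;python3 -m creep '[[0,0,0,0,255],[0,0,0,0,255]]'; python3 f.py
```

```text
t: 22.77
tool_pos: [0.587, -0.0241, 0.0272]
orientation: [2.996, 0.946, -0.005]
force: [-8.4, -5.5, 5.1]
opening: 0.0002
t 22.77 pos [ 0.587  -0.0241  0.0272] F tool [-10.   -0.3  -5.1] F frame xy -7.0 -7.2 T [-0.85  1.26  0.06] open 0.0002 yaw 35.04
t: 23.02
tool_pos: [0.587, -0.0241, 0.0272]
orientation: [2.996, 0.946, -0.006]
force: [-8.5, -4.9, 4.2]
opening: 0.0006
t 23.02 pos [ 0.587  -0.0241  0.0272] F tool [-9.8 -0.9 -4.1] F frame xy -7.3 -6.5 T [-0.88  1.31  0.06] open 0.0006 yaw 35.04
t: 23.27
tool_pos: [0.587, -0.0241, 0.0272]
orientation: [2.996, 0.946, -0.005]
force: [-8.6, -5.3, 5.3]
opening: 0.0004
t 23.27 pos [ 0.587  -0.0241  0.0272] F tool [-10.1  -0.6  -5.3] F frame xy -7.3 -7.0 T [-0.8   1.32 -0.  ] open 0.0004 yaw 35.04
t: 23.43
tool_pos: [0.587, -0.0241, 0.0272]
orientation: [2.996, 0.946, -0.006]
force: [-7.9, -4.8, 4.6]
opening: 0.0006
t 23.43 pos [ 0.587  -0.0241  0.0272] F tool [-9.2 -0.6 -4.5] F frame xy -6.7 -6.3 T [-0.85  1.3   0.02] open 0.0006 yaw 35.04
```

a–c is measured: about 9.8 N at the wrist less the 1.2 N drag gives about 8.6 N on the point, held for more than 0.6 s and resting on both rails at each end. Next I pull the knob back a little for clearance before moving the rule.

```bash
python3 -m creep '[[-0.002,0,0,0,255],[-0.003,0,-0.01,0,255],[0,0,-0.028,0,255],[0.018,0,0,0,255],[0.022,0,0,0,255],[0,0,0,0,255],[0,0,0.018,0,255],[0,0,0.018,0,255],[0,0,0,0,255],[0,0,0,0,255]]'; python3 f.py
```

```text
t: 24.27
tool_pos: [0.6158, -0.0031, 0.0288]
orientation: [-2.995, -0.946, 0.004]
force: [0.4, -0.7, 1.2]
opening: 0.0003
t 24.27 pos [ 0.6158 -0.0031  0.0288] F tool [-0.1  0.8 -1.2] F frame xy 0.6 -0.6 T [-0.05 -0.01  0.06] open 0.0003 yaw 35.06
```

```bash
python3 -m creep '[[-0.004,0,0,0,255],[-0.004,0,0,0,255],[-0.004,0,0,0,255],[-0.004,0,0,0,255],[-0.004,0,0,0,255],[0,0,0,0,255],[0.003,0,-0.005,0,255],[0,0,-0.035,0,140],[-0.03,0,0,0,110],[-0.035,0,0,0,110],[-0.026,0,0,0,110],[0,0,0,0,110]]'; python3 f.py; python3 go.py 0.5275 -0.066 0.027 35.06
```

```text
t: 25.27
tool_pos: [0.5252, -0.0669, 0.0691]
orientation: [-2.996, -0.944, 0.005]
force: [-0.2, 0.5, -0.8]
opening: 0.0293
t 25.27 pos [ 0.5252 -0.0669  0.0691] F tool [ 0.1 -0.5  0.8] F frame xy -0.3 0.4 T [-0.01  0.07 -0.04] open 0.0293 yaw 34.97
t 25.27 pos [ 0.5252 -0.0669  0.0691] yaw 34.97 tilt 0.2 q6 0.74 F [-0.2  0.5 -0.8] open 0.0293
to go, present axes [0.0025 0.0006 0.0421] after-turn axes [0.0024 0.0006 0.0421] twist -0.002
```

```bash
python3 -m creep '[[0.0024,0.0006,0,0,110],[0,0,0,0,110],[0,0,0.01,0,110],[0,0,0.02,0,110],[0,0,0.012,0,110],[0,0,0,0,110],[0,0,0,0,110]]'; python3 f.py; python3 - <<'E'
from h import *
im=shot('scene','s7');crop(im,130,190,370,390,3,'s7c')
E
```

```text
t: 25.85
tool_pos: [0.5301, -0.0636, 0.0262]
orientation: [-2.994, -0.947, 0.004]
force: [0.9, 0.5, 0.9]
opening: 0.0529
t 25.85 pos [ 0.5301 -0.0636  0.0262] F tool [ 1.   0.1 -0.9] F frame xy 0.8 0.7 T [-0.01 -0.02  0.  ] open 0.0529 yaw 35.09
```

View pics/s7c.png

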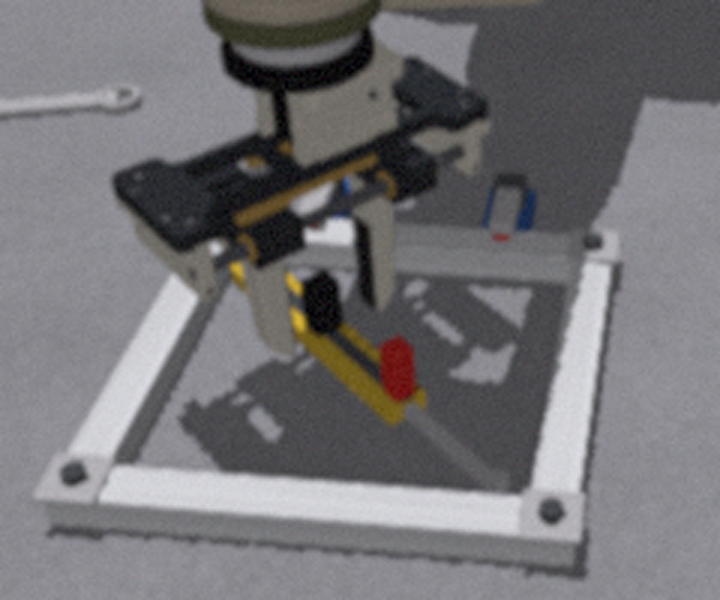

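The open jaws straddle the black handle at crop (322,300). Gripping and lifting.

```bash
python3 -m creep '[[0,0,0,0,230],[0,0,0,0,230],[0,0,0,0,230],[0,0,0,0,230],[0,0,0,0,230],[0,0,0,0,230],[0,0,0,0,230],[0,0,-0.01,0,230],[0,0,-0.025,0,230],[0,0,-0.028,0,230]]' 30; python3 f.py; python3 -m creep '[[0,0,0,-0.12,230],[0,0,0,-0.12,230],[0,0,0,-0.12,230],[0,0,0,-0.12,230],[0,0,0,-0.12,230],[0,0,0,-0.12,230],[0,0,0,-0.12,230],[0,0,0,-0.12,230],[0,0,0,-0.12,230],[0,0,0,-0.12,230],[0,0,0,-0.12,230],[0,0,0,-0.12,230]]'; python3 go.py 0.577 -0.0734 0.09 119.35
```

```text
t: 26.73
tool_pos: [0.5287, -0.0637, 0.0893]
orientation: [-2.993, -0.945, 0.008]
force: [0.8, -0.2, -4.3]
opening: 0.0175
t 26.73 pos [ 0.5287 -0.0637  0.0893] F tool [0.5 0.7 4.3] F frame xy 0.8 -0.1 T [-0.1  -0.02 -0.05] open 0.0175 yaw 35.06
t: 27.73
tool_pos: [0.5303, -0.0641, 0.0905]
orientation: [-1.62, -2.69, 0.001]
force: [0.2, 0.9, -4.6]
opening: 0.0178
t 27.73 pos [ 0.5303 -0.0641  0.0905] yaw 117.9 tilt 0.09 q6 -0.7 F [ 0.2  0.9 -4.6] open 0.0178
to go, present axes [-0.03    0.0369  0.0004] after-turn axes [-0.031   0.0362  0.0005] twist -0.025
```

```bash
python3 -m creep '[[-0.0155,0.018,0,-0.025,230],[-0.0155,0.018,0,0,230],[0,0,0,0,230],[0,0,0,0,230],[0,0,0,0,230]]'; python3 go.py 0.577 -0.0734 0.09 119.35; python3 - <<'E'
from h import *
im=shot('top','t8');crop(im,290,70,490,270,4,'t8c')
im=shot('scene','s8');crop(im,130,180,370,390,3,'s8c')
d=np.array([-.4901,.8717]);D=np.array([.6303,-.1681])
for c in('top','scene'):
  for n in('fixed_point','slide_point'):
    for q in tip_of(c,n)[:2]:
        w=ray(c,q['pixel'],.072)[:2]-D; print(c,n,np.round(q['pixel'],1),round(q['confidence'],2),'along,lat',np.round([w@d,w@[-d[1],d[0]]],4))
E
```

```text
t: 28.15
tool_pos: [0.5765, -0.0743, 0.0901]
orientation: [-1.594, -2.705, 0.001]
force: [-0.8, 0.3, -3.5]
opening: 0.0177
t 28.15 pos [ 0.5765 -0.0743  0.0901] yaw 118.99 tilt 0.12 q6 -0.72 F [-0.8  0.3 -3.5] open 0.0177
to go, present axes [0.0006 0.0009 0.0001] after-turn axes [0.0006 0.0009 0.0001] twist -0.006
top fixed_point [233.7 448.7] 0.77 along,lat [0.6314 0.3113]
top slide_point [339.1 197.7] 0.73 along,lat [0.258  0.0012]
top slide_point [182.  304.9] 0.72 along,lat [0.6039 0.044 ]
scene fixed_point [168.  315.7] 0.77 along,lat [ 0.0117 -0.0016]
scene fixed_point [357.4 172.4] 0.72 along,lat [0.56   0.2189]
scene slide_point [433.2 222.6] 0.68 along,lat [ 0.527  -0.0459]
scene slide_point [308.6 255.3] 0.66 along,lat [0.2638 0.0045]
```

View pics/s8c.png

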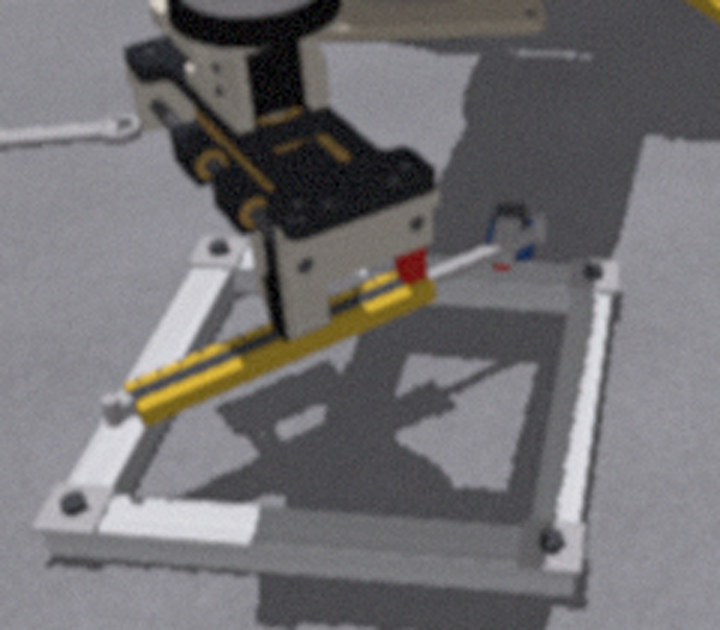

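The rule hangs over d–b. The fixed point is 11.7 mm from corner d and the slide point is about 25 mm short of b. I'm moving it 3 mm off d and lowering.

```bash
python3 -m creep '[[0.0036,0.0009,0,-0.006,230],[0,0,0.012,0,230],[0,0,0.02,0,230],[0,0,0.02,0,230],[0,0,0.008,0,230],[0,0,0,0,230],[0,0,0,0,230]]'; python3 f.py; python3 go.py 0.577 -0.0734 0.0265 119.35
```

```text
t: 29.03
tool_pos: [0.5761, -0.0707, 0.03]
orientation: [-1.586, -2.711, 0.0]
force: [1.0, -0.8, -4.4]
opening: 0.0178
t 29.03 pos [ 0.5761 -0.0707  0.03  ] F tool [-1.2  0.5  4.4] F frame xy 1.1 -0.6 T [-0.07 -0.12  0.03] open 0.0178 yaw 119.34
t 29.03 pos [ 0.5761 -0.0707  0.03  ] yaw 119.34 tilt 0.06 q6 -0.72 F [ 1.  -0.8 -4.4] open 0.0178
to go, present axes [-0.0028 -0.0005  0.0035] after-turn axes [-0.0028 -0.0005  0.0035] twist -0.0
```

```bash
python3 -m creep '[[-0.001,0,0.0016,0,230],[-0.002,0,0.0015,0,230],[-0.002,0,0,0,230],[-0.001,0,0,0,230],[0,0,0,0,230],[0,0,0,0,230]]'; python3 f.py; python3 -m creep '[[-0.0005,0,0,0,230],[-0.0005,0,0,0,230],[0,0,0,0,230]]'; python3 f.py;python3 -m creep '[[-0.0005,0,0,0,230],[-0.0005,0,0,0,230],[0,0,0,0,230]]'; python3 f.py
```

```text
t: 29.53
tool_pos: [0.5796, -0.0763, 0.0277]
orientation: [1.587, 2.711, 0.0]
force: [0.1, 1.0, -4.1]
opening: 0.0177
t 29.53 pos [ 0.5796 -0.0763  0.0277] F tool [0.9 0.6 4.1] F frame xy -0.1 1.0 T [-0.01 -0.1   0.02] open 0.0177 yaw 119.32
t: 29.78
tool_pos: [0.5797, -0.0769, 0.0274]
orientation: [-1.586, -2.711, 0.0]
force: [-1.2, 0.1, -3.1]
opening: 0.0178
t 29.78 pos [ 0.5797 -0.0769  0.0274] F tool [ 0.7 -1.   3.1] F frame xy -1.2 -0.1 T [ 0.01  0.1  -0.07] open 0.0178 yaw 119.34
t: 30.03
tool_pos: [0.5799, -0.0777, 0.0272]
orientation: [-1.586, -2.71, 0.0]
force: [-3.2, 0.6, -3.7]
opening: 0.0175
t 30.03 pos [ 0.5799 -0.0777  0.0272] F tool [ 2.1 -2.4  3.7] F frame xy -3.2 -0.0 T [ 0.21  0.52 -0.23] open 0.0175 yaw 119.33
```

```bash
python3 -m creep '[[-0.0004,-0.0004,0,0,230],[-0.0004,-0.0004,0,0,230],[0,0,0,0,230]]'; python3 f.py;python3 -m creep '[[-0.0004,-0.0004,0,0,230],[0,0,0,0,230]]'; python3 f.py
```

```text
t: 30.28
tool_pos: [0.5796, -0.0786, 0.0272]
orientation: [-1.586, -2.71, -0.0]
force: [-3.5, 3.2, -4.4]
opening: 0.0178
t 30.28 pos [ 0.5796 -0.0786  0.0272] F tool [ 4.5 -1.5  4.4] F frame xy -4.1 2.4 T [ 0.54  0.5  -0.15] open 0.0178 yaw 119.33
t: 30.45
tool_pos: [0.5795, -0.0787, 0.0272]
orientation: [-1.585, -2.71, -0.001]
force: [-3.7, 4.5, -3.3]
opening: 0.0177
t 30.45 pos [ 0.5795 -0.0787  0.0272] F tool [ 5.8 -1.   3.3] F frame xy -4.6 3.6 T [ 0.86  0.6  -0.11] open 0.0177 yaw 119.35
```

```bash
python3 -m creep '[[0,0,0.0005,0,230],[0,0,0,0,230]]'; python3 f.py;python3 -m creep '[[0,0,0.0004,0,230],[0,0,0,0,230]]'; python3 f.py
```

```text
t: 30.62
tool_pos: [0.5795, -0.0787, 0.0271]
orientation: [-1.585, -2.71, -0.001]
force: [-5.8, 5.4, 0.9]
opening: 0.018
t 30.62 pos [ 0.5795 -0.0787  0.0271] F tool [ 7.5 -2.4 -0.9] F frame xy -6.8 4.1 T [ 0.89  0.91 -0.15] open 0.018 yaw 119.35
t: 30.78
tool_pos: [0.5795, -0.0787, 0.0271]
orientation: [-1.585, -2.71, -0.001]
force: [-7.1, 6.4, 3.7]
opening: 0.0178
t 30.78 pos [ 0.5795 -0.0787  0.0271] F tool [ 9.  -3.  -3.7] F frame xy -8.2 4.7 T [ 0.91  1.21 -0.13] open 0.0178 yaw 119.35
```

```bash
python3 -m creep '[[0,0,-0.0002,0,118],[0,0,0,0,118],[0,0,0,0,118],[0,0,0,0,118],[0,0,0,0,118],[0,0,-0.02,0,118],[0,0,-0.022,0,118],[0.018,0.001,0,0,118],[0.017,0,0,0,255],[0,0,0,0,255],[0,0,0,0,255],[0,0,0,0,255]]' ; python3 f.py;  python3 - <<'E'
from h import *
im=shot('scene','s9');crop(im,130,190,370,390,3,'s9c')
E
python3 go.py 0.5627 -0.0478 0.027 119.35
```

```text
t: 31.78
tool_pos: [0.564, -0.0489, 0.0689]
orientation: [1.586, 2.711, -0.0]
force: [-0.1, -1.0, 0.1]
opening: 0.0279
t 31.78 pos [ 0.564  -0.0489  0.0689] F tool [-0.9 -0.6 -0.1] F frame xy 0.2 -1.0 T [-0.07 -0.13 -0.01] open 0.0279 yaw 119.35
t 31.83 pos [ 0.564  -0.0491  0.0688] yaw 119.33 tilt 0.02 q6 -0.69 F [ 0.8  0.5 -0.6] open 0.0238
to go, present axes [ 0.0017 -0.0005  0.0418] after-turn axes [ 0.0017 -0.0005  0.0418] twist -0.0
```

View pics/s9c.png

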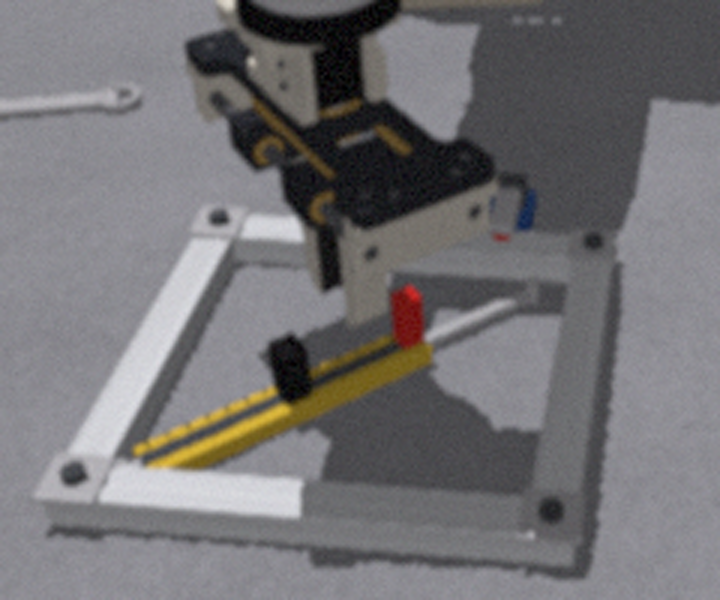

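The rule lies inside the frame on d–b, with the handle at crop (290,368), the knob at (408,318), and my fingers between them. I'll close and lower, press the handle home once more, then press the knob.

```bash
python3 -m creep '[[0,0,0,0,255],[0,0,0.01,0,255],[0,0,0.02,0,255],[0,0,0.0105,0,255],[0,0,0,0,255],[-0.005,0,0,0,255],[-0.006,0,0,0,255],[-0.004,0,0,0,255],[0,0,0,0,255],[0,0,0,0,255]]' ; python3 f.py; python3 -m creep '[[-0.001,0,0,0,255],[-0.001,0,0,0,255],[0,0,0,0,255]]'; python3 f.py
```

```text
t: 32.67
tool_pos: [0.5719, -0.0622, 0.0292]
orientation: [1.587, 2.71, 0.001]
force: [-0.6, 0.4, 0.6]
opening: 0.0004
t 32.67 pos [ 0.5719 -0.0622  0.0292] F tool [ 0.7 -0.3 -0.6] F frame xy -0.7 0.3 T [-0.02 -0.13  0.02] open 0.0004 yaw 119.3
t: 32.92
tool_pos: [0.5722, -0.0634, 0.0285]
orientation: [1.586, 2.711, 0.0]
force: [-0.1, -0.1, 0.2]
opening: 0.0006
t 32.92 pos [ 0.5722 -0.0634  0.0285] F tool [-0.1 -0.2 -0.2] F frame xy -0.1 -0.2 T [-0.03 -0.16  0.01] open 0.0006 yaw 119.34
```

```bash
python3 -m creep '[[-0.001,0,0.0005,0,255],[-0.001,0,0,0,255],[0,0,0,0,255]]'; python3 f.py; python3 -m creep '[[-0.001,0,0,0,255],[0,0,0,0,255]]'; python3 f.py; python3 -m creep '[[-0.0008,0,0,0,255],[0,0,0,0,255]]'; python3 f.py
```

```text
t: 33.17
tool_pos: [0.5731, -0.0652, 0.0278]
orientation: [1.586, 2.712, -0.0]
force: [0.7, -0.8, -0.8]
opening: 0.0006
t 33.17 pos [ 0.5731 -0.0652  0.0278] F tool [-1.   0.2  0.8] F frame xy 0.8 -0.7 T [-0.03 -0.13  0.02] open 0.0006 yaw 119.34
t: 33.33
tool_pos: [0.5734, -0.0659, 0.0278]
orientation: [-1.586, -2.711, -0.0]
force: [-0.5, 0.7, 0.4]
opening: 0.0006
t 33.33 pos [ 0.5734 -0.0659  0.0278] F tool [ 0.8 -0.1 -0.4] F frame xy -0.6 0.6 T [ 0.14 -0.08 -0.02] open 0.0006 yaw 119.34
t: 33.5
tool_pos: [0.5734, -0.0659, 0.0278]
orientation: [-1.586, -2.71, -0.001]
force: [-3.3, 4.0, 3.5]
opening: 0.0009
t 33.5 pos [ 0.5734 -0.0659  0.0278] F tool [ 5.1 -0.9 -3.5] F frame xy -4.0 3.2 T [0.67 0.35 0.02] open 0.0009 yaw 119.34
```

```bash
python3 -m creep '[[-0.0005,0,0,0,255],[0,0,0,0,255]]'; python3 f.py; python3 -m creep '[[0.002,0,0,0,255],[0.008,0,0,0,255],[0.012,0,0,0,255],[0.010,0,0,0,255],[0.005,0,0,0,255],[0.003,0,0,0,255],[0.002,0,0,0,255],[0.002,0,0,0,255],[0.002,0,0,0,255],[0.002,0,0,0,255],[0,0,0,0,255]]'; python3 f.py; python3 -m creep '[[0.002,0,0,0,255],[0.002,0,0,0,255],[0.002,0,0,0,255],[0.002,0,0,0,255],[0,0,0,0,255]]'; python3 f.py
```

```text
t: 33.67
tool_pos: [0.5734, -0.0659, 0.0278]
orientation: [-1.585, -2.71, -0.001]
force: [-4.1, 5.2, 4.5]
opening: 0.0003
t 33.67 pos [ 0.5734 -0.0659  0.0278] F tool [ 6.6 -1.  -4.5] F frame xy -5.1 4.3 T [0.95 0.51 0.04] open 0.0003 yaw 119.35
t: 34.58
tool_pos: [0.5506, -0.0251, 0.0279]
orientation: [1.587, 2.711, 0.0]
force: [1.0, 0.3, 0.6]
opening: 0.0009
t 34.58 pos [ 0.5506 -0.0251  0.0279] F tool [-0.2  1.  -0.6] F frame xy 0.9 0.5 T [-0.04 -0.11  0.03] open 0.0009 yaw 119.33
t: 35.0
tool_pos: [0.5465, -0.0179, 0.0278]
orientation: [-1.586, -2.711, -0.0]
force: [0.6, -0.5, 0.9]
opening: 0.0005
t 35.0 pos [ 0.5465 -0.0179  0.0278] F tool [-0.7  0.3 -0.9] F frame xy 0.7 -0.3 T [-0.04 -0.15  0.04] open 0.0005 yaw 119.34
```

```bash
python3 -m creep '[[0.002,0,0,0,255],[0.002,0,0,0,255],[0.001,0,0,0,255],[0,0,0,0,255]]'; python3 f.py; python3 -m creep '[[0.0008,0,0,0,255],[0.0008,0,0,0,255],[0,0,0,0,255]]'; python3 f.py; python3 -m creep '[[0.0006,0,0,0,255],[0,0,0,0,255]]'; python3 f.py
```

```text
t: 35.33
tool_pos: [0.544, -0.0136, 0.0277]
orientation: [-1.586, -2.711, 0.0]
force: [0.0, -0.8, -0.3]
opening: 0.0007
t 35.33 pos [ 0.544  -0.0136  0.0277] F tool [-0.7 -0.4  0.3] F frame xy 0.2 -0.8 T [-0.02 -0.12  0.02] open 0.0007 yaw 119.35
t: 35.58
tool_pos: [0.5433, -0.0124, 0.0278]
orientation: [-1.586, -2.711, 0.0]
force: [-0.2, 0.1, 0.1]
opening: 0.0006
t 35.58 pos [ 0.5433 -0.0124  0.0278] F tool [ 0.2 -0.1 -0.1] F frame xy -0.2 0.1 T [-0.11 -0.14  0.02] open 0.0006 yaw 119.34
t: 35.75
tool_pos: [0.5432, -0.012, 0.0278]
orientation: [1.587, 2.712, -0.0]
force: [1.2, -1.2, 0.1]
opening: 0.0004
t 35.75 pos [ 0.5432 -0.012   0.0278] F tool [-1.6  0.4 -0.1] F frame xy 1.4 -0.9 T [-0.18 -0.2  -0.04] open 0.0004 yaw 119.34
```

```bash
python3 -m creep '[[0.0006,0,0,0,255],[0,0,0,0,255]]'; python3 f.py; python3 -m creep '[[0.0005,0,0,0,255],[0,0,0,0,255]]'; python3 f.py; python3 -m creep '[[0.0005,0,0,0,255],[0,0,0,0,255]]'; python3 f.py
```

```text
t: 35.92
tool_pos: [0.5431, -0.0116, 0.0279]
orientation: [1.586, 2.711, -0.0]
force: [1.6, -1.9, -0.5]
opening: 0.0004
t 35.92 pos [ 0.5431 -0.0116  0.0279] F tool [-2.4  0.4  0.5] F frame xy 1.9 -1.6 T [-0.35 -0.37  0.01] open 0.0004 yaw 119.33
t: 36.08
tool_pos: [0.543, -0.0113, 0.028]
orientation: [1.586, 2.711, -0.0]
force: [2.9, -3.0, -2.3]
opening: 0.0004
t 36.08 pos [ 0.543  -0.0113  0.028 ] F tool [-4.1  1.   2.3] F frame xy 3.5 -2.4 T [-0.56 -0.58  0.01] open 0.0004 yaw 119.33
t: 36.25
tool_pos: [0.5429, -0.0113, 0.028]
orientation: [1.586, 2.71, -0.001]
force: [3.6, -5.9, -2.3]
opening: 0.0002
t 36.25 pos [ 0.5429 -0.0113  0.028 ] F tool [-6.9  0.3  2.3] F frame xy 4.8 -5.0 T [-0.92 -0.72  0.01] open 0.0002 yaw 119.33
```

```bash
python3 -m creep '[[0.0004,0,0,0,255],[0,0,0,0,255]]'; python3 f.py; python3 -m creep '[[0,0,0,0,255],[0,0,0,0,255]]'; python3 f.py
```

```text
t: 36.42
tool_pos: [0.5429, -0.0112, 0.0281]
orientation: [1.586, 2.71, -0.001]
force: [4.5, -6.8, -4.0]
opening: 0.0006
t 36.42 pos [ 0.5429 -0.0112  0.0281] F tool [-8.1  0.6  4. ] F frame xy 5.8 -5.7 T [-1.21 -0.9   0.  ] open 0.0006 yaw 119.32
t: 36.58
tool_pos: [0.5429, -0.0112, 0.0281]
orientation: [1.586, 2.71, -0.001]
force: [4.5, -6.8, -2.7]
opening: 0.0007
t 36.58 pos [ 0.5429 -0.0112  0.0281] F tool [-8.2  0.6  2.8] F frame xy 5.9 -5.7 T [-1.15 -0.85 -0.04] open 0.0007 yaw 119.32
```

```bash
python3 -m creep '[[0.0002,0,0.0004,0,255],[0,0,0,0,255]]'; python3 f.py; python3 -m creep '[[0,0,0,0,255],[0,0,0,0,255],[0,0,0,0,255]]'; python3 f.py; python3 -m creep '[[0,0,0,0,255],[0,0,0,0,255],[0,0,0,0,255]]'; python3 f.py;python3 -m creep '[[0,0,0,0,255],[0,0,0,0,255]]'; python3 f.py
```

```text
t: 36.75
tool_pos: [0.5429, -0.0112, 0.028]
orientation: [1.586, 2.709, -0.001]
force: [4.6, -7.2, -0.2]
opening: 0.0003
t 36.75 pos [ 0.5429 -0.0112  0.028 ] F tool [-8.5  0.5  0.2] F frame xy 6.0 -6.1 T [-1.24 -0.68 -0.04] open 0.0003 yaw 119.32
t: 37.0
tool_pos: [0.543, -0.0112, 0.028]
orientation: [1.586, 2.709, -0.001]
force: [4.6, -7.3, 0.4]
opening: 0.0006
t 37.0 pos [ 0.543  -0.0112  0.028 ] F tool [-8.6  0.4 -0.4] F frame xy 6.0 -6.2 T [-1.17 -0.66 -0.  ] open 0.0006 yaw 119.32
t: 37.25
tool_pos: [0.543, -0.0112, 0.028]
orientation: [1.586, 2.709, -0.001]
force: [3.8, -7.3, -0.5]
opening: 0.0003
t 37.25 pos [ 0.543  -0.0112  0.028 ] F tool [-8.3 -0.3  0.5] F frame xy 5.3 -6.4 T [-1.24 -0.62  0.02] open 0.0003 yaw 119.32
t: 37.42
tool_pos: [0.543, -0.0112, 0.028]
orientation: [1.586, 2.709, -0.001]
force: [2.7, -7.1, -0.5]
opening: 0.0006
t 37.42 pos [ 0.543  -0.0112  0.028 ] F tool [-7.5 -1.1  0.5] F frame xy 4.1 -6.4 T [-1.2  -0.74  0.06] open 0.0006 yaw 119.32
```

Still a little low, about 8.3 N at the wrist. I'll add a touch and hold again.

```bash
python3 -m creep '[[0.0002,0,0,0,255],[0,0,0,0,255]]'; python3 f.py; python3 -m creep '[[0,0,0,0,255],[0,0,0,0,255],[0,0,0,0,255]]'; python3 f.py; python3 -m creep '[[0,0,0,0,255],[0,0,0,0,255],[0,0,0,0,255]]'; python3 f.py;python3 -m creep '[[0,0,0,0,255],[0,0,0,0,255]]'; python3 f.py
```

```text
t: 37.58
tool_pos: [0.543, -0.0112, 0.0281]
orientation: [1.585, 2.709, -0.001]
force: [4.0, -7.9, -1.1]
opening: 0.0006
t 37.58 pos [ 0.543  -0.0112  0.0281] F tool [-8.9 -0.4  1.2] F frame xy 5.6 -6.9 T [-1.37 -0.79  0.03] open 0.0006 yaw 119.32
t: 37.83
tool_pos: [0.543, -0.0112, 0.028]
orientation: [1.586, 2.709, -0.001]
force: [4.0, -8.5, -0.6]
opening: 0.0006
t 37.83 pos [ 0.543  -0.0112  0.028 ] F tool [-9.4 -0.7  0.6] F frame xy 5.7 -7.5 T [-1.33 -0.72  0.01] open 0.0006 yaw 119.32
t: 38.08
tool_pos: [0.5429, -0.0112, 0.028]
orientation: [1.586, 2.709, -0.001]
force: [4.2, -7.9, -1.3]
opening: 0.0006
t 38.08 pos [ 0.5429 -0.0112  0.028 ] F tool [-8.9 -0.2  1.3] F frame xy 5.7 -6.9 T [-1.35 -0.69 -0.04] open 0.0006 yaw 119.32
t: 38.25
tool_pos: [0.543, -0.0112, 0.028]
orientation: [1.586, 2.709, -0.001]
force: [3.1, -7.8, -0.7]
opening: 0.0004
t 38.25 pos [ 0.543  -0.0112  0.028 ] F tool [-8.3 -1.1  0.7] F frame xy 4.6 -6.9 T [-1.27 -0.75  0.01] open 0.0004 yaw 119.32
```

Held at about 8.9 N at the wrist (7.7 N on the point) for 0.67 s, against both rails. I'll back off and look.

```bash
python3 -m creep '[[-0.001,0,0,0,255],[-0.003,0,0,0,255],[-0.003,0,0,0,255],[0,0,-0.02,0,255],[0,0,-0.04,0,255],[0.03,0.017,-0.015,0,255],[0.034,0.019,0,0,255],[0.034,0.019,0,0,255],[0.034,0.019,0,0,255],[0.034,0.019,0,0,255],[0.034,0.019,0,0,255],[0.034,0.019,0,0,255]]'; python3 - <<'E'
from ff import *
from rl import bar
for c,b in(('top',(290,90,490,280)),('scene',(130,240,350,390))):
    im=shot(c,c+'10');crop(im,*b,4 if c=='top' else 3,c+'10c')
    p=fit(c,im,[.5609,-.0406,np.radians(-12.09),np.radians(-1.62)]);report(p)
    if c=='top':
        x,_=bar(c,im,(330,110,460,245))
    C=corners(p);D=C[3][:2];v=(C[1]-C[3])[:2];L=np.linalg.norm(v);d=v/L
    if c=='top': print('bar ctr along',(x-D)@d,'expect .0983')
    for n in('fixed_point','slide_point','handle','slide_knob'):
        for q in tip_of(c,n)[:3]:
            w=ray(c,q['pixel'],.008 if 'point' in n else .032)[:2]-D
            if -.02<w@d<.32 and abs(w@[-d[1],d[0]])<.03: print(c,n,np.round(q['pixel'],1),round(q['confidence'],2),np.round([w@d,w@[-d[1],d[0]]],4),'L',round(L,4))
E
```

```text
t: 39.25
tool_pos: [0.5443, 0.2542, 0.1022]
orientation: [-1.586, -2.711, 0.0]
force: [1.0, -0.5, 0.5]
opening: 0.0003
top p [ 0.5602 -0.0401] [-12.08  -1.56] rms px 0.155 [60, 60, 60, 60]
a [ 0.4454 -0.1229] b [0.4893 0.0824] c [0.674  0.0376] d [ 0.63   -0.1677] ac 279.3 yaw 35.08 db 287.0 yaw 119.36 
top bar ctr 581.0 -81.7 size 164.9 25.0 ang mod180 -60.8 624
bar ctr along 0.09896651169713576 expect .0983
top fixed_point [448.6 148.8] 0.91 [0.0033 0.0037] L 0.287
top slide_point [327.2 210.6] 0.65 [0.2821 0.0019] L 0.287
top handle [364.3 189.5] 0.34 [0.2004 0.0025] L 0.287
top slide_knob [364.4 189.3] 0.81 [0.2001 0.0022] L 0.287
scene p [ 0.5608 -0.0408] [-12.15  -1.5 ] rms px 0.317 [60, 60, 60, 60]
a [ 0.4458 -0.1235] b [0.49   0.0818] c [0.6746 0.037 ] d [ 0.6304 -0.1683] ac 279.5 yaw 35.03 db 286.9 yaw 119.31 
scene fixed_point [172.1 347.3] 0.87 [0.008 0.001] L 0.2869
scene handle [225.5 310.7] 0.66 [0.1003 0.0026] L 0.2869
scene slide_knob [278.  284.8] 0.78 [0.2031 0.0097] L 0.2869
```

View pics/top10c.png

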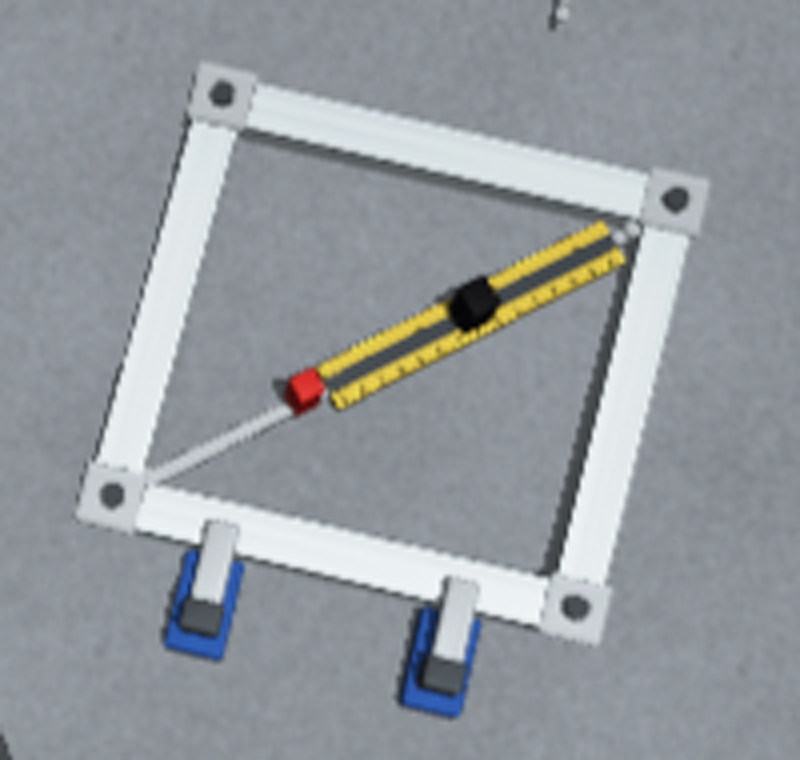

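View pics/scene10c.png

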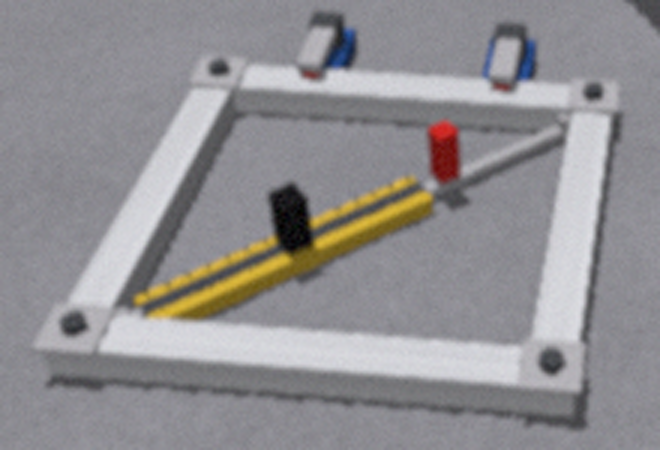

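```bash
python3 - <<'E'
from h import *
A=cv2.imread('pics/s9.png');B=cv2.imread('pics/scene10.png')
s=[cv2.cvtColor(x,cv2.COLOR_BGR2HSV)[:,:,1].astype(np.float32) for x in(A,B)]
g=[cv2.cvtColor(x,cv2.COLOR_BGR2GRAY).astype(np.float32) for x in(A,B)]
d=np.array([-.4901,.8717]);D=np.array([.6303,-.1682])
u=proj('scene',np.r_[D+d*.031,.012])-proj('scene',np.r_[D+d*.03,.012]);print('1mm',u)
for (x0,y0,x1,y1) in((170,318,220,350),(170,330,200,350),(215,298,240,325)):
    for im in (s,):
        W=np.eye(2,3,dtype=np.float32)
        cc,W=cv2.findTransformECC(im[0][y0:y1,x0:x1],im[1][y0:y1,x0:x1],W,cv2.MOTION_TRANSLATION,(3,200,1e-6),None,3)
        print(cc,W[:,2],'along mm',W[:,2]@u/(u@u))
cv2.imwrite('pics/cmp2.png',cv2.resize(np.hstack([A[315:355,165:215],B[315:355,165:215]]),None,fx=7,fy=7,interpolation=cv2.INTER_CUBIC))
T=cv2.imread('pics/top10.png');cv2.imwrite('pics/tc.png',cv2.resize(T[120:220,320:470],None,fx=5,fy=5,interpolation=cv2.INTER_CUBIC))
E
```

```text
1mm [ 0.62240027 -0.27944608]
0.9991274942103141 [ 0.05722444 -0.03209205] along mm 0.09578338333345283
0.9987830275229144 [ 0.05462152 -0.05810539] along mm 0.10792001972801771
0.9597710695047514 [0.09796537 0.03002153] along mm 0.11296974700670491
```

View pics/cmp2.png

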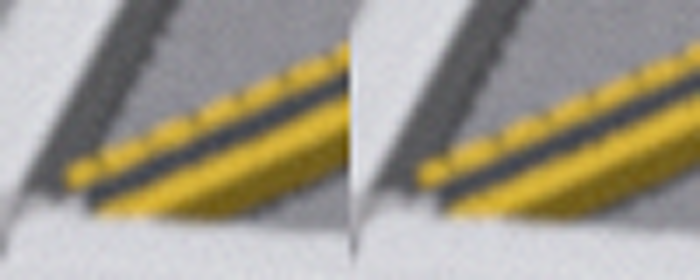

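View pics/tc.png

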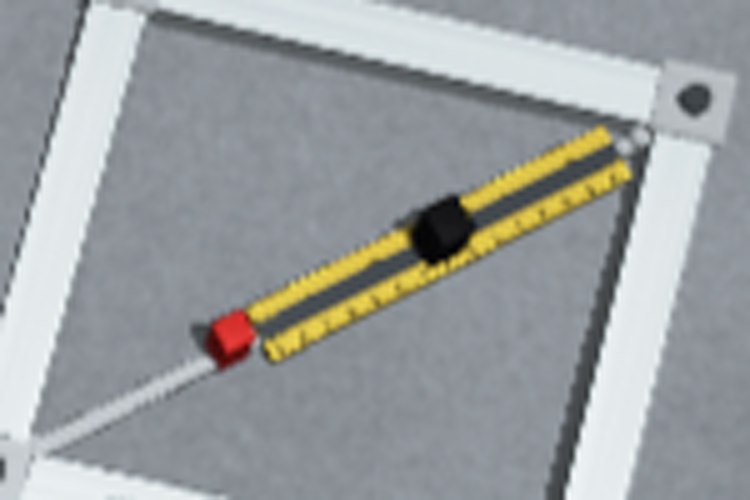

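```bash
python3 -c "
from plant import *
print(close_job(), read_state()['t'])"
```

```text
the job is handed in; nothing more can be done
the job is handed in; nothing more can be done
```

I measured both diagonals with the smaller yellow rule and handed the job in at about 40 s. The frame is out of square: b–d is the longer diagonal, and the rule is left in it.

| | a–c | b–d |
|---|---|---|
| Corner to corner, by the cameras | about 279 mm | about 287 mm |
| Slide extension this implies (not read directly) | about 43 mm | about 51 mm |
| Force on the sliding point while held | about 8.6 N | about 7.7 N |
| Time held | over 0.6 s | about 0.67 s |

- **a–c:** I held it twice. After the first hold the body seemed to have shifted about 0.4 mm, close to the measuring noise. I pressed the handle home again at about 8 N and repeated the hold.
- **b–d:** The rule is in with its fixed point in d and its sliding point in b. It is let go of, and the gripper is clear.

**Last checks:**
- The wrist force showed each point pressing on both rails of its corner.
- The frame's lean stayed at about −1.6° throughout. The two cameras' last fits gave −1.56° and −1.50°.
- The rule's body moved only about 0.1 mm during the final press.

**Where the checks disagreed:**
- The top view put the bar 0.7 mm further from corner d than expected, within that camera's error.
- The gripper's own positions gave a difference between the diagonals of about 6.6 mm, where the cameras gave about 8 mm. I put this down to the arm flexing.

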